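# Change over the wire-reel rack in the electrical store

### The job

Change over the wire-reel rack: take every empty reel off its spindles and put it in the cardboard carton, and mount each full reel fully home on the spindle marked in its own colour. When the rack is completely loaded, knock the red-headed spring pin in the green boss fully down with the mallet (never press it with the gripper or with a reel) to lock the rack. Then stand the mallet back upright on its cork mat, and leave everything else on the bench where it is.

Things in the scene. Friction and masses are not known exactly. Their poses are not given: they have to be found in the camera images.
- rack: Reel rack: dark steel plate fixed to the bench, 90 x 390 mm, 12 mm thick. Origin: centre of its underside; y runs along the row. Upright spindles at y = -150 (red), -50 (blue) and +50 mm (yellow), each with a washer, tip and two edge stripes of its colour. At y = +145 mm a round green boss, 44 mm across, top 52 mm above the bench, holds the locking pin.
- seat_red (a point): Where a reel sits on the red-marked spindle of the rack: centre of the top of the red washer at the spindle's foot, 15 mm above the bench, z up along the spindle. The spindle is a 12 mm steel rod whose rounded red tip is 81 mm above this point. A reel fully home has its origin here.
- seat_blue (a point): Where a reel sits on the blue-marked spindle of the rack: centre of the top of the blue washer at the spindle's foot, 15 mm above the bench, z up along the spindle. The spindle is a 12 mm steel rod whose rounded blue tip is 81 mm above this point. A reel fully home has its origin here.
- seat_yellow (a point): Where a reel sits on the yellow-marked spindle of the rack: centre of the top of the yellow washer at the spindle's foot, 15 mm above the bench, z up along the spindle. The spindle is a 12 mm steel rod whose rounded yellow tip is 81 mm above this point. A reel fully home has its origin here.
- lock_pin (a joint): The rack's sprung locking pin: 0 when fully up, grows downwards as it is driven, 0.015 m when its head rests on the boss. Stiff: it takes about 9 to 13 N, and it stays where it is left.
- pin_top (a point): Centre of the top face of the locking pin's red head, 28 mm across and 5 mm thick, on a steel shank; moves with the pin. Up, it is 72 mm above the bench, 20 mm above the boss; fully down 57 mm above the bench.
- reel_red: Full, wrapped, rigid wire reel, red: flanges 66 mm across, body 40 mm tall; on top a red hub collar 32 mm across (eight-sided to the touch) rises 22 mm more, to 62 mm. An open bore 19 mm wide runs right through along z. About 0.3 kg. Origin: centre of its underside, z up along the bore. Stands on the bench at the start. Two or three full reels are present in a run.
- reel_blue: Full, wrapped, rigid wire reel, blue: flanges 66 mm across, body 40 mm tall; on top a blue hub collar 32 mm across (eight-sided to the touch) rises 22 mm more, to 62 mm. An open bore 19 mm wide runs right through along z. About 0.3 kg. Origin: centre of its underside, z up along the bore. Stands on the bench at the start. Two or three full reels are present in a run.
- reel_yellow: Full, wrapped, rigid wire reel, yellow: flanges 66 mm across, body 40 mm tall; on top a yellow hub collar 32 mm across (eight-sided to the touch) rises 22 mm more, to 62 mm. An open bore 19 mm wide runs right through along z. About 0.3 kg. Origin: centre of its underside, z up along the bore. Stands on the bench at the start. Two or three full reels are present in a run.
- empty_a: Empty reel, white flanges and a thin bare brown core, shaped like a full one: flanges 66 mm across, 40 mm tall, white hub collar 32 mm across rising to 62 mm, bore 19 mm. 60 g. Origin: centre of its underside, z up along the bore. Sits on one of the spindles at the start; two or three empties are present. All alike.
- empty_b: Empty reel, white flanges and a thin bare brown core, shaped like a full one: flanges 66 mm across, 40 mm tall, white hub collar 32 mm across rising to 62 mm, bore 19 mm. 60 g. Origin: centre of its underside, z up along the bore. Sits on one of the spindles at the start; two or three empties are present. All alike.
- empty_c: Empty reel, white flanges and a thin bare brown core, shaped like a full one: flanges 66 mm across, 40 mm tall, white hub collar 32 mm across rising to 62 mm, bore 19 mm. 60 g. Origin: centre of its underside, z up along the bore. Sits on one of the spindles at the start; two or three empties are present. All alike.
- carton: Open cardboard carton fixed to the bench for the empties, 190 x 210 mm outside (x, y), 75 mm tall, walls 4 mm. Origin: centre of its underside.
- carton_in (a point): Centre of the carton's inner floor, 4 mm above the bench; axes as the carton's.
- mat: Brown cork mat, 140 x 140 mm, 4 mm thick, fixed to the bench. Origin: centre of its underside.
- mallet: Rubber mallet, 0.42 kg, standing upright on its mat. Black cylindrical head 44 mm across, 76 mm tall, axis z; a level wooden handle 22 x 22 mm runs along -x from 22 to 170 mm from the head's axis, its centre line 38 mm above the lower face. Origin: centre of the head's lower face. Centre of mass about 20 mm from the axis; hold it by the handle close to the head, or by the head.
- jar: Clear jar, 56 mm across, 75 mm tall; not part of the job. Origin: centre of its underside.
- box_small: Small cardboard box, 70 x 50 x 45 mm; not part of the job. Origin: centre of its underside.
- driver: Screwdriver lying on the bench; not part of the job. Origin at its underside.
- tape_roll: Roll of pale tape lying flat, 90 mm across, 24 mm tall; not part of the job. Origin: centre of its underside.
- plug: Black plug with a grey neck, 42 mm across, 70 mm tall; not part of the job. Origin: centre of its underside.
- box_white: White box, 60 x 90 x 40 mm; not part of the job. Origin: centre of its underside.
Things that resemble listed ones, but are neither listed nor needed, are in the scene too. What is shaped like the reel_blue but turquoise is not meant.

How it is judged:
On the way, in this order (a step that is already met when the one before it is completed fails the run):
1. every empty reel is in the carton and every full reel is fully home on the spindle of its colour (horizontal distance between reel_red and seat_red below 0.008 m and z of reel_red in the frame of seat_red between -0.005 and 0.005 m and angle between each of reel_red, reel_blue, reel_yellow's own z axis and vertical below 0.1 rad and horizontal distance between reel_blue and seat_blue below 0.008 m and z of reel_blue in the frame of seat_blue between -0.005 and 0.005 m and horizontal distance between reel_yellow and seat_yellow below 0.008 m and z of reel_yellow in the frame of seat_yellow between -0.005 and 0.005 m and x of empty_a in the frame of carton_in between -0.095 and 0.095 m and y of empty_a in the frame of carton_in between -0.105 and 0.105 m and z of each of empty_a, empty_b, empty_c in the frame of carton_in below 0.078 m and x of empty_b in the frame of carton_in between -0.095 and 0.095 m and y of empty_b in the frame of carton_in between -0.105 and 0.105 m and x of empty_c in the frame of carton_in between -0.095 and 0.095 m and y of empty_c in the frame of carton_in between -0.105 and 0.105 m), for 0.3 s.
2. the locking pin has been driven fully down (value of joint lock_pin above 0.0125 m), for 0.2 s.
At the end, for the whole second after the job is handed in: Each full reel sits on its own colour's spindle, within 5 mm of fully home and 0.1 rad of upright; each empty is inside the carton; the pin is at least 12.5 of its 15 mm down; the mallet stands upright (0.1 rad) with its head's axis over its mat; all at rest (all of step 1 and value of joint lock_pin above 0.0125 m and x of mallet in the frame of mat between -0.07 and 0.07 m and y of mallet in the frame of mat between -0.07 and 0.07 m and z of mallet in the frame of mat between 0 and 0.01 m and angle between mallet's own z axis and vertical below 0.1 rad and linear speed of each of reel_red, reel_blue, reel_yellow, empty_a, empty_b, empty_c, mallet below 0.02 m/s); the robot touches nothing.
It fails at once if the locking pin is pressed with the gripper, the arm or a reel instead of the mallet (contact force between any of the fingers, the arm, reel_red, reel_blue, reel_yellow, empty_a, empty_b, empty_c and lock_pin above 2 N).
It fails at once if something on the bench that is not part of the job is shifted by more than 40 mm (distance of any of jar, box_small, driver, tape_roll, plug, box_white from where it was at the start of the episode above 0.04 m).
Of empty_a, empty_b, empty_c only 2 to 3 are there at a start; the rules pass over those that are not, and their reading is None.
Of reel_red, reel_blue, reel_yellow only 2 to 3 are there at a start; the rules pass over those that are not, and their reading is None.
At some moment in a run one of reel_red, reel_blue, reel_yellow may be knocked a few centimetres aside while the robot is not near it.
It also fails if it takes over 210 s, if anything falls off the work surface, if the arm or the gripper's body presses on something with over 40 N, if the wrist force passes 120 N, or if a joint passes its speed limit or range.

### The arm

A 6-joint arm with a two-finger parallel gripper is mounted at the origin on the work surface. World frame = base frame: x ahead of the robot, y to its left, z up, the work surface at z = 0. Lengths are in m, angles in rad, forces in N, time in s.
With the tool pointing down it reaches from about 0.15 to 0.775 m from the base axis. Payload 6.1 kg.
Tool frame: the origin (TCP) lies at the very end of the fingers, on their centre line; the grasp point (between the pads) lies 19 mm behind it (ctrl.grip_point_offset is the distance from the TCP to the grasp point, in m); z points along the fingers, y is the line along which they close (so a half turn about z gives the same grasp; the last joint's range is limited). The gripper opens to 85 mm and grips with 20 to 120 N. Pads are 22 mm wide; open, the fingers measure 114 mm over their backs; the gripper's body (76 mm by 85 mm) begins 54 mm behind the grasp point. The pads swing forward as they close: fully open they stand 13 mm farther back than shut.
Start: joints at [-1.149, 0.126, -0.04, 1.405, 0, 1.571], TCP at [0.215, -0.479, 0.194] pointing down, gripper open.
Joint ranges: [-2.72, 2.72], [-0.95, 1.95], [-1.27, 1.35], [-1.78, 2.02], [-1.46, 1.47], [-3.14, 3.14]. Speed limits (rad/s): [2.39, 2.39, 3.01, 3.14, 3.14, 3.14].

### API

Orientations are given as a unit quaternion [w, x, y, z].
In Python, from cell import ctrl gives the robot as it stands. The module is installed in compiled form; this text tells all that it offers.
- The arm moves only by the shell command python3 -m handwheel 'ROWS' [OPENING] [FORCE]. ROWS is JSON, a list of rows, each a list of 6 numbers: the shift along the tool's x, y, z in cm, then the turn, a rotation vector about the tool's x, y, z in rad. In form: [[dx, dy, dz, wx, wy, wz], ...]. A call has 1 to 10 rows; each row shifts and turns the commanded pose from where the row before left it, along the tool's axes as they then stand; what a row does not reach is not made up. A row lasts 1/10 s, in which the tool goes at most 50 mm and 8.59 degrees, less where a joint would pass 70% of its speed; a pose out of reach is approached as far as the arm can. A call is refused whole if a number of a shift passes 5 or a number of a turn 0.15, either way. A call with a gripper value outside its range is refused whole. OPENING is the closure, from 0 (fully open) to 1 (shut), set as the call begins (- or left out, the last holds). The fingers move at their own pace and stop on an object; FORCE is the grip in N (left out, the last holds). Time passes only in rows, so rows that do not move let the fingers close. It gives the time, the measured TCP pose, the force, the opening and the grip force at its end, in the units of the state.
- ctrl.sense(): the state, without advancing time (a new reading comes with each control period).
- ctrl.grab_frame(name): name is "scene" or "top" or "wrist"; returns a dict with "img" (480x640x3 uint8, red, green, blue), "fx", "fy", "cx", "cy" (pixels), "position" and "orientation" of the camera in the world; the wrist camera has in their place "hand_eye" (4x4, takes a point from camera to tool coordinates, whose origin is the TCP and whose axes are the flange's). Camera axes: x right, y down, z forward; pixel columns grow to the right and rows downward; lengths in m; the calibration is good to about 2 mm. A picture is of the moment at which its call begins: read the wrist's pose just before it. There is no depth.
- ctrl.hand_in(): hands the job in; it is judged then, once.
The state is a dict: "clock": time; "q": joint angles; "joint_velocities": joint speeds; "effort": joint torques, N m; "eef_pos": TCP position; "ee_rot": TCP orientation; "force": force on the tool from outside, world axes, zero at the start; "torque": the same for the moment, N m; "grip_width": opening from 0.0 (shut) to 1.0 (fully open); "finger_force": force on a finger pad.
Only numpy, scipy, OpenCV 4.12 (cv2) and the standard library are available. Lean on these libraries where they do the work, as an engineer would, in place of code of your own. Each camera call takes 0.05 s, during which the arm holds its last target. There are 200 camera calls.

## Working session

There is one attempt and no reset: what is moved stays moved. The work goes in short steps, Python scripts to look and compute and a shell command to move; the robot and the scene stay as the last step left them, time stands still between calls to the robot, and variables do not carry over. Pictures are saved under pics/ and viewed, at most 14 in all, crops included, and the job is handed in when it is done.

```bash
mkdir -p pics; cat > h.py <<'E'
import numpy as np, cv2, json
from scipy.spatial.transform import Rotation as R
from cell import ctrl
def rot(q): return R.from_quat([q[1],q[2],q[3],q[0]]).as_matrix()
def snap(name,fn=None):
    s=ctrl.sense(); f=ctrl.grab_frame(name)
    T=np.eye(4)
    if name=='wrist':
        T[:3,:3]=rot(s['ee_rot']);T[:3,3]=s['eef_pos'];T=T@np.array(f['hand_eye'])
    else:
        T[:3,:3]=rot(f['orientation']);T[:3,3]=f['position']
    f['T']=T
    if fn:
        cv2.imwrite('pics/%s.png'%fn,f['img'][:,:,::-1])
        json.dump(dict(T=T.tolist(),k=[f['fx'],f['fy'],f['cx'],f['cy']]),open('pics/%s.json'%fn,'w'))
    return f
def cal(fn):
    d=json.load(open('pics/%s.json'%fn)); return np.array(d['T']),d['k']
def ray(fn,u,v):
    T,k=cal(fn); d=T[:3,:3]@np.array([(u-k[2])/k[0],(v-k[3])/k[1],1]); return T[:3,3],d/np.linalg.norm(d)
def atz(fn,u,v,z):
    o,d=ray(fn,u,v); return o+d*(z-o[2])/d[2]
def tri(*obs):
    A=np.zeros((3,3));b=np.zeros(3);rs=[ray(*o) for o in obs]
    for o,d in rs:
        P=np.eye(3)-np.outer(d,d);A+=P;b+=P@o
    x=np.linalg.solve(A,b); return x,[np.linalg.norm((np.eye(3)-np.outer(d,d))@(x-o)) for o,d in rs]
def proj(fn,p):
    T,k=cal(fn); c=T[:3,:3].T@(np.array(p)-T[:3,3]); return k[0]*c[0]/c[2]+k[2],k[1]*c[1]/c[2]+k[3]
E
python3 - <<'E'
from h import *
np.set_printoptions(precision=4,suppress=True)
for n in ['scene','top','wrist']:
    f=snap(n,n+'0'); print(n,f['fx'],f['fy'],f['cx'],f['cy']);print(f['T'])
print(ctrl.sense())
E
```

```text
scene 544.8944147044548 544.8944147044548 312.33682501530797 236.52012190659684
[[ 0.3534  0.6812 -0.6411  1.4413]
 [ 0.9353 -0.2688  0.23   -0.3039]
 [-0.0157 -0.6809 -0.7322  1.1103]
 [ 0.      0.      0.      1.    ]]
top 435.28963632022044 435.28963632022044 318.6821180958653 239.70747703465833
[[ 0.0065 -0.9842  0.1768  0.3492]
 [-1.     -0.0052  0.0075  0.0081]
 [-0.0065 -0.1768 -0.9842  1.3083]
 [ 0.      0.      0.      1.    ]]
wrist 345.5036198479621 345.5036198479621 315.2371074357448 233.9272785738707
[[ 0.4102 -0.8745 -0.2589  0.2802]
 [-0.912  -0.3942 -0.1134 -0.4499]
 [-0.0028  0.2826 -0.9592  0.3734]
 [ 0.      0.      0.      1.    ]]
{'clock': 0.15, 'q': array([-1.149 ,  0.1262, -0.0403,  1.4054,  0.    ,  1.5708]), 'joint_velocities': array([-0.0023,  0.0003,  0.0023,  0.0005, -0.0002,  0.001 ]), 'effort': array([  0.0012, -43.6278,  35.3149,   0.0137,   0.0001,  -0.    ]), 'eef_pos': array([ 0.2148, -0.4787,  0.1931]), 'ee_rot': array([-0.0006,  0.9778,  0.2093, -0.0001]), 'force': array([ 0.3796, -0.9458, -1.1037]), 'torque': array([ 0.0197, -0.0206, -0.0232]), 'finger_force': 0.0, 'grip_width': 0.999164303396038}
```

View pics/top0.png

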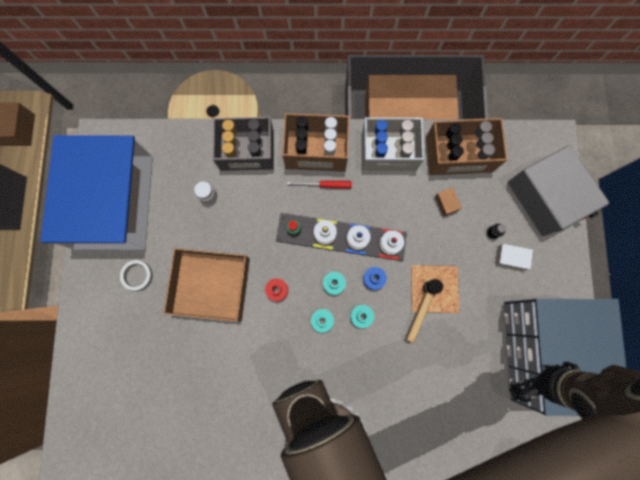

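View pics/scene0.png

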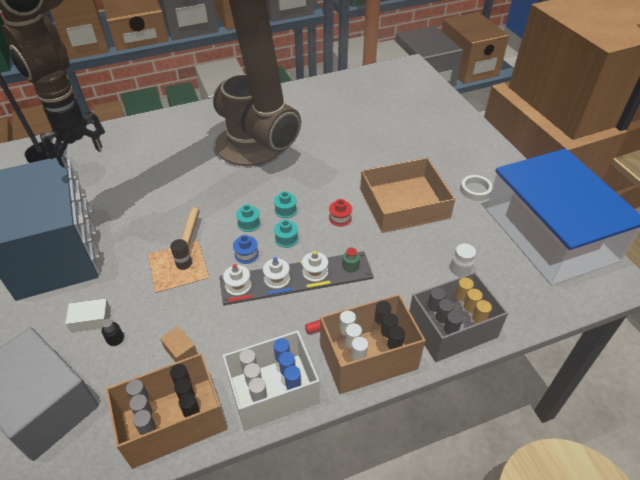

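The top view shows the rack (278–405, 215–260) with three empties. The red reel is at (277,290), blue at (375,279), with three turquoise decoys between them. The mallet head is at (433,287) and the carton at (207,286). I see no yellow full reel. Next I'll enlarge to measure.

```bash
python3 - <<'E'
from h import *
a=cv2.imread('pics/top0.png')[200:350,160:475]; cv2.imwrite('pics/topc.png',cv2.resize(a,None,fx=2.5,fy=2.5,interpolation=cv2.INTER_CUBIC))
a=cv2.imread('pics/scene0.png')[150:310,140:460]; cv2.imwrite('pics/scenec.png',cv2.resize(a,None,fx=2.5,fy=2.5,interpolation=cv2.INTER_CUBIC))
E
```

```text
(no output)
```

View pics/topc.png

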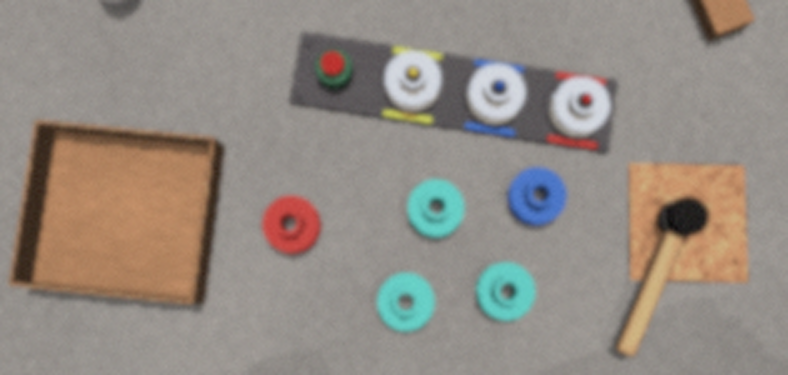

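View pics/scenec.png

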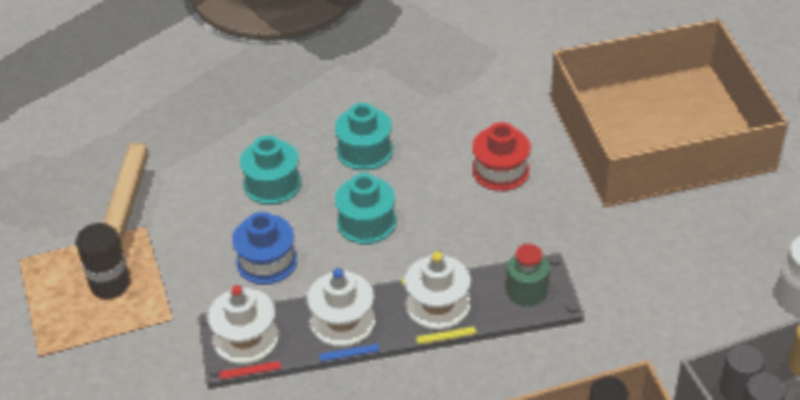

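```bash
python3 - <<'E'
from h import *
np.set_printoptions(precision=4,suppress=True)
t=lambda x,y:('top0',160+(x+.5)/2.5-.5,200+(y+.5)/2.5-.5)
s=lambda x,y:('scene0',140+(x+.5)/2.5-.5,150+(y+.5)/2.5-.5)
for n,a,b in [('tipR',(586,100),(237,291)),('tipB',(499,88),(338,272)),('tipY',(413,72),(437,257)),('redc',(290,223),(502,130)),('blue',(539,193),(262,219)),('pin',(333,64),(529,253)),('mal',(687,215),(98,231)),('hend',(627,350),(138,147)),
 ('c1',(220,142),(606,158)),('c2',(38,122),(784,125)),('c3',(14,284),(718,22)),('c4',(203,304),(553,54))]:
    x,e=tri(t(*a),s(*b)); print(n,x,e[0]*2)
for m in [(629,163),(746,165),(748,282),(630,281)]: print('mat',atz(*t(*m),.004))
for m in [(303,33),(617,80),(605,152),(291,104)]: print('rack',atz(*t(*m),.012))
E
```

```text
tipR [ 0.5695 -0.196   0.0893] 0.0020537413760299502
tipB [ 0.5829 -0.0969  0.0899] 0.0027799470386741655
tipY [0.6009 0.001  0.0905] 0.0025362033637079543
redc [0.4304 0.1415 0.0648] 0.005335371349580572
blue [ 0.4654 -0.1435  0.0676] 0.0020775455803702693
pin [0.6142 0.0947 0.0713] 0.0042586201687937145
mal [ 0.4397 -0.3065  0.0883] 0.000188936585965806
hend [ 0.2908 -0.241   0.05  ] 0.0036087534734678267
c1 [0.5219 0.2236 0.0748] 0.0068230393421681345
c2 [0.5439 0.4332 0.0705] 0.002157960430766346
c3 [0.36   0.4498 0.0718] 0.006072053230312956
c4 [0.3404 0.2395 0.0723] 0.012829560678172437
mat [ 0.5079 -0.2612  0.004 ]
mat [ 0.5063 -0.4016  0.004 ]
mat [ 0.3675 -0.397   0.004 ]
mat [ 0.3678 -0.258   0.004 ]
rack [0.6648 0.1342 0.012 ]
rack [ 0.6081 -0.2481  0.012 ]
rack [ 0.52   -0.2312  0.012 ]
rack [0.5764 0.1468 0.012 ]
```

Tip and collar heights come out at 0.090 for the tips (0.096 expected), 0.065–0.068 for the collars (0.062 expected) and 0.071 for the pin (0.072 expected), so they agree within a few mm. Next I'll rise, turn, and go over the rack for precise wrist views.

```bash
cat >> h.py <<'E'
np.set_printoptions(precision=4,suppress=True)
def to(p,yaw=None):
    "print cm shifts in tool axes to world point p, and turn about tool z so that tool y has world angle yaw (deg)"
    s=ctrl.sense(); M=rot(s['ee_rot']); d=M.T@(np.array(p)-s['eef_pos'])*100
    ya=np.degrees(np.arctan2(M[1,1],M[0,1]))
    print('at',s['eef_pos'],'yaw_y %.2f'%ya,'tilt %.3f'%np.arccos(-M[2,2]),'shift cm',d.round(2), 'turn', None if yaw is None else round(-np.radians((yaw-ya+180)%360-180),3),'t',s['clock'],'w',round(s['grip_width'],3),'F',s['force'].round(1))
E
python3 -m handwheel '[[0,0,-1.5,0,0,-0.142],[0,0,-1.5,0,0,-0.142],[0,0,-1.5,0,0,-0.142],[0,0,-1.5,0,0,-0.142],[0,0,-1.5,0,0,-0.142],[0,0,-1.5,0,0,-0.142],[0,0,-1,0,0,-0.142],[0,0,0,0,0,0]]'
python3 - <<'E'
from h import *
to([.53,-.10,.30],-8.7)
E
```

```text
clock: 0.95
eef_pos: [0.2151, -0.4794, 0.2948]
ee_rot: [0.001, 0.76, 0.65, -0.0]
force: [0.0, -0.0, 0.3]
grip_width: 0.998
finger_force: 0.0
at [ 0.2151 -0.4794  0.2948] yaw_y -8.86 tilt 0.002 shift cm [42.34 25.27 -0.56] turn -0.003 t 0.95 w 0.998 F [ 0.  -0.   0.3]
```

```bash
python3 -m handwheel '[[4.2,2.5,0,0,0,0],[4.2,2.5,0,0,0,0],[4.2,2.5,0,0,0,0],[4.2,2.5,0,0,0,0],[4.2,2.5,0,0,0,0],[4.2,2.5,0,0,0,0],[4.2,2.5,0,0,0,0],[4.2,2.5,0,0,0,0],[4.2,2.5,0,0,0,0],[4.2,2.5,0,0,0,0]]'
python3 -m handwheel '[[0,0,0,0,0,0],[0,0,0,0,0,0],[0,0,0,0,0,0]]'
python3 - <<'E'
from h import *
snap('wrist','w1'); to([.5695,-.196,.25],-8.7)
a=cv2.imread('pics/w1.png'); cv2.imwrite('pics/w1v.png',cv2.resize(a,(800,600)))
for n,p in dict(tR=[.5695,-.196,.09],tY=[.60,0,.09],blue=[.4654,-.1435,.065],red=[.43,.1415,.065],mal=[.44,-.3065,.08]).items(): print(n,proj('w1',p))
E
```

```text
clock: 1.95
eef_pos: [0.5275, -0.1007, 0.2929]
ee_rot: [-0.0, 0.761, 0.649, -0.0]
force: [1.0, -0.5, 0.4]
grip_width: 0.999
finger_force: 0.0
clock: 2.25
eef_pos: [0.5262, -0.1031, 0.2933]
ee_rot: [-0.0, 0.76, 0.649, -0.0]
force: [0.2, -0.3, 0.1]
grip_width: 0.999
finger_force: 0.0
at [ 0.5261 -0.1035  0.2936] yaw_y -9.03 tilt 0.000 shift cm [-8.45  5.74  4.36] turn -0.006 t 2.3 w 1.002 F [ 0.2 -0.   0.2]
tR (np.float64(363.87250370549265), np.float64(269.2979616449394))
tY (np.float64(371.1302943911694), np.float64(90.18150491993629))
blue (np.float64(272.32667147937474), np.float64(234.59483439751307))
red (np.float64(184.26848448526394), np.float64(-27.656345447918056))
mal (np.float64(275.49007621457724), np.float64(357.1034870360691))
```

View pics/w1v.png

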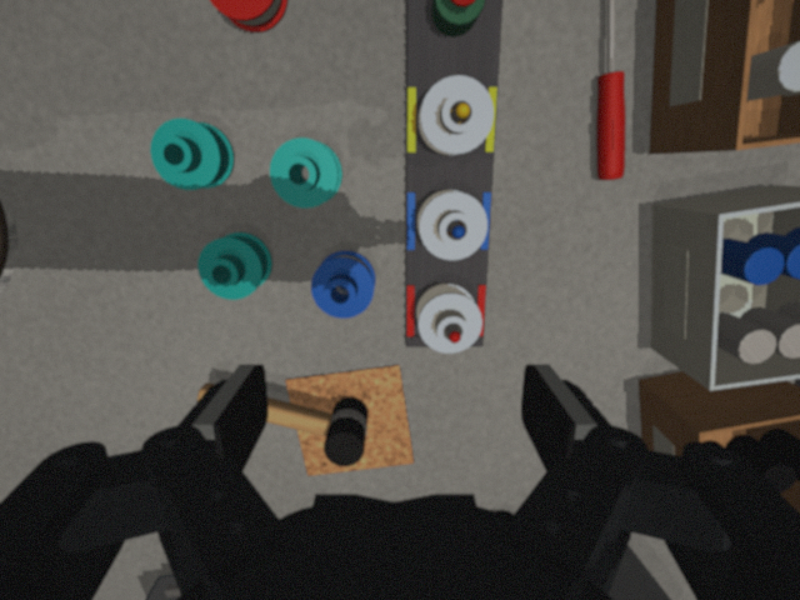

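The wrist view shows the tips (red 454,337; blue 457,231; yellow 462,111, at 1.25x) and the blue bore (341,290), all within about 2 px of prediction. Next I'll refine these with three views.

```bash
python3 - <<'E'
from h import *
t=lambda x,y:('top0',160+(x+.5)/2.5-.5,200+(y+.5)/2.5-.5)
s=lambda x,y:('scene0',140+(x+.5)/2.5-.5,150+(y+.5)/2.5-.5)
w=lambda x,y:('w1',(x+.5)/1.25-.5,(y+.5)/1.25-.5)
for n,a,b,c,z in [('tipR',(586,100),(237,291),(454,337),.096),('tipB',(499,88),(338,272),(457,231),.096),('tipY',(413,72),(437,257),(462,111),.096),('blue',(539,193),(262,219),(341,289),.062)]:
    x,e=tri(t(*a),s(*b),w(*c)); print(n,x,e, 'knownz',atz(*t(*a),z)[:2],atz(*s(*b),z)[:2],atz(*w(*c),z)[:2])
to([.5695,-.196,.2])
E
```

```text
tipR [ 0.5692 -0.1961  0.0892] [np.float64(0.0008712106850912986), np.float64(0.0012550879212525035), np.float64(0.0006193397490164543)] knownz [ 0.5681 -0.1959] [ 0.5756 -0.1957] [ 0.5681 -0.1936]
tipB [ 0.5829 -0.0966  0.0898] [np.float64(0.0016771898016674116), np.float64(0.001105822665965514), np.float64(0.0005749792755837697)] knownz [ 0.5814 -0.0977] [ 0.5884 -0.0968] [ 0.5823 -0.095 ]
tipY [0.5999 0.0014 0.0894] [np.float64(0.0017703640852883421), np.float64(0.0012823789249344051), np.float64(0.001319722911828932)] knownz [ 0.5994 -0.0002] [0.6057 0.0006] [0.5975 0.0011]
blue [ 0.4656 -0.1421  0.066 ] [np.float64(0.002645216739031347), np.float64(0.0010372972515945657), np.float64(0.0032406648802101074)] knownz [ 0.4657 -0.1452] [ 0.4606 -0.1417] [ 0.4662 -0.1399]
at [ 0.5261 -0.1035  0.2936] yaw_y -9.03 tilt 0.000 shift cm [-8.45  5.75  9.36] turn None t 2.3 w 1.002 F [ 0.2 -0.   0.2]
```

```bash
python3 -m handwheel '[[-2.1,1.44,2.8,0,0,0],[-2.1,1.44,2.8,0,0,0],[-2.1,1.44,2.8,0,0,0],[-2.1,1.44,2.8,0,0,0],[0,0,3,0,0,0],[0,0,3,0,0,0],[0,0,0,0,0,0],[0,0,0,0,0,0]]'
python3 - <<'E'
from h import *
snap('wrist','w2'); to([.569,-.1955,.056],-8.7)
print(proj('w2',[.569,-.1955,.096]))
cv2.imwrite('pics/w2v.png',cv2.imread('pics/w2.png')[180:480,120:520])
E
```

```text
clock: 3.1
eef_pos: [0.5698, -0.1954, 0.1224]
ee_rot: [-0.0, 0.76, 0.649, -0.0]
force: [0.7, 0.3, 0.7]
grip_width: 0.997
finger_force: 0.0
at [ 0.5708 -0.1954  0.1236] yaw_y -8.98 tilt 0.002 shift cm [-0.03 -0.19  6.76] turn -0.005 t 3.15 w 1.001 F [ 0.2 -0.2  0.5]
(np.float64(314.25348133914036), np.float64(250.44501991419244))
```

View pics/w2v.png

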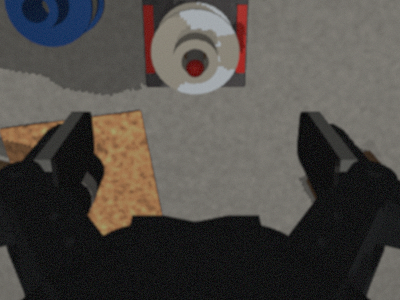

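The red tip sits at (314,248) against a predicted (314,250), so the aim is good. I'll descend, grip and lift.

```bash
python3 -m handwheel '[[0,-0.1,2.3,0,0,0],[0,-0.1,2.3,0,0,0],[0,0,2.1,0,0,0],[0,0,0,0,0,0],[0,0,0,0,0,0]]'
python3 -m handwheel '[[0,0,0,0,0,0],[0,0,0,0,0,0],[0,0,0,0,0,0],[0,0,0,0,0,0],[0,0,0,0,0,0],[0,0,0,0,0,0],[0,0,0,0,0,0],[0,0,0,0,0,0]]' 1 30
python3 -m handwheel '[[0,0,-1,0,0,0],[0,0,-2,0,0,0],[0,0,-2,0,0,0],[0,0,-2,0,0,0],[0,0,-2,0,0,0],[0,0,-2,0,0,0],[0,0,-1,0,0,0],[0,0,0,0,0,0]]'
python3 - <<'E'
from h import *
snap('wrist','w3'); to([.44,.29,.17])
cv2.imwrite('pics/w3v.png',cv2.imread('pics/w3.png')[180:480,120:520])
E
```

```text
clock: 3.65
eef_pos: [0.5695, -0.1945, 0.0567]
ee_rot: [0.001, 0.76, 0.65, 0.001]
force: [0.2, 0.1, 0.4]
grip_width: 0.996
finger_force: 0.0
clock: 4.45
eef_pos: [0.571, -0.1949, 0.0578]
ee_rot: [0.003, 0.76, 0.65, 0.002]
force: [0.4, 0.0, 12.7]
grip_width: 0.001
finger_force: 6.2
clock: 5.25
eef_pos: [0.5693, -0.1944, 0.1761]
ee_rot: [0.001, 0.76, 0.65, 0.001]
force: [1.0, 0.2, -0.4]
grip_width: 0.003
finger_force: 0.0
at [ 0.5689 -0.1942  0.1748] yaw_y -8.88 tilt 0.000 shift cm [ 45.85 -20.21   0.46] turn None t 5.3 w 0.005 F [-0.7 -1.1 -0.8]
```

View pics/w3v.png

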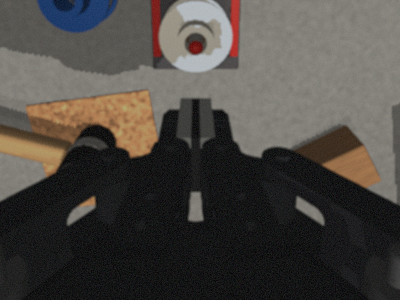

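```bash
python3 - <<'E'
from h import *
f=snap('wrist'); print(f['hand_eye']); s=ctrl.sense()
cv2.imwrite('pics/w3b.png',f['img'][:,:,::-1]); T,k=cal('w3')
print(proj('w3',[.5689,-.1942,.1748]),proj('w3',[.5689,-.1942,.1938]),proj('w3',[.569,-.1955,.096]),proj('w3',[.569,-.1955,.077]))
t=snap('top','t3')['img'];c=snap('scene','s3')['img']
a=cv2.resize(t[190:270,260:420],(800,400),interpolation=cv2.INTER_CUBIC)
b=cv2.resize(c[200:320,140:380],(400,200),interpolation=cv2.INTER_CUBIC)
b2=cv2.resize(c[60:320,100:360],(200,200))
d=np.zeros((200,200,3),np.uint8)
cv2.imwrite('pics/ts3.png',np.vstack([a,np.hstack([b,b2,d])])[:,:,::-1])
E
```

```text
[[ 0.0009 -0.9598 -0.2808  0.0712]
 [ 1.      0.0015 -0.0017  0.0002]
 [ 0.0021 -0.2808  0.9598 -0.1804]
 [ 0.      0.      0.      1.    ]]
(np.float64(314.55982171761514), np.float64(264.4448347241729)) (np.float64(314.4915819557813), np.float64(278.08811628467674)) (np.float64(315.1264213954072), np.float64(229.0987761752139)) (np.float64(315.13226423319236), np.float64(223.00579633619697))
```

View pics/ts3.png

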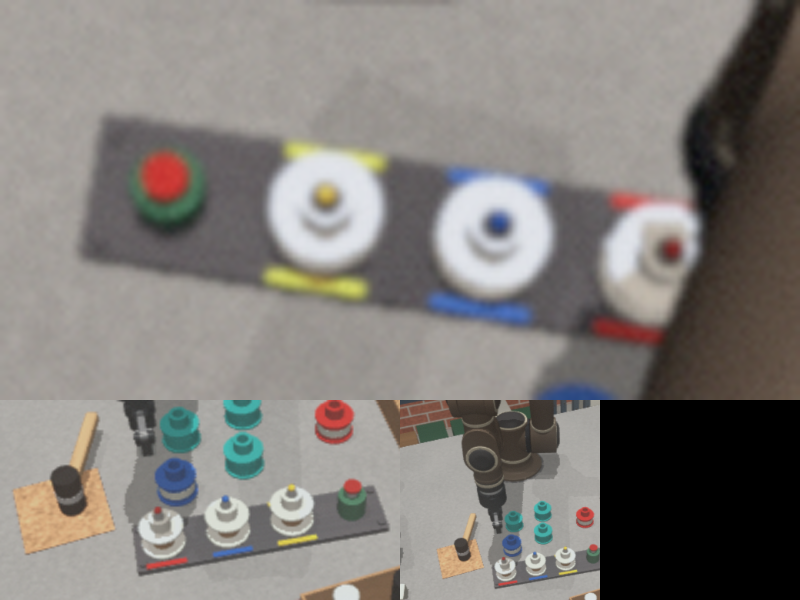

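```bash
python3 - <<'E'
from h import *
s=ctrl.sense(); M=rot(s['ee_rot']); p=s['eef_pos']
for x in (0,.011):
  for z in (0,-.02,-.04,-.05): print(x,z,'w',np.round(proj('w3',p+M@[x,0,z]),1),'s',np.round(proj('s3',p+M@[x,0,z]),1))
im=cv2.imread('pics/s3.png'); g=im.max(2)
sub=g[200:262:2,200:256:2]
for i,r in enumerate(sub): print(200+2*i,' '.join('%3d'%v for v in r))
w=cv2.imread('pics/w3.png').max(2)
print([(r,int(w[r,305]),int(w[r,323])) for r in range(262,300,3)])
E
```

```text
0 0 w [313.2 263.3] s [230.4 242.3]
0 -0.02 w [313.1 277.5] s [229.3 236.5]
0 -0.04 w [312.9 295.2] s [228.2 230.6]
0 -0.05 w [312.8 305.8] s [227.6 227.5]
0.011 0 w [313.2 244.9] s [235.1 241.6]
0.011 -0.02 w [313.1 257.3] s [234.1 235.8]
0.011 -0.04 w [312.9 272.8] s [233.  229.8]
0.011 -0.05 w [312.8 282.1] s [232.5 226.8]
200 173 169 173 171 171 140  95  67  59  57  58  57  56  56  56  61  99 126 125 125 127 124 123 122 123 124 123 123
202 176 177 173 171 172 174 171  89  59  59  59  59  59  57  58  63  83 124 126 124 121 122 125 123 120 122 123 120
204 175 173 172 174 173 174 171 101  65  60  58  59  59  57  57  58  72 123 126 124 123 123 128 130 128 124 121 123
206 173 175 173 175 174 173 172 118  58  60  63  80  89  65  59  53  67 123 126 123 124 133 116 105 109 131 132 125
208 174 175 173 175 176 176 176 159  57  59  67  95  94  72  60  58  86 125 126 126 132 130  98 101 103 126 132 133
210 172 173 174 174 174 175 175 175 120  59  63 108 138 111  56  55  81 126 126 132 130 129 128 118 129 127 106 132
212 172 176 178 178 175 174 174 175 160  56  58 108 141 129  52  57  67 125 
[... 2331 characters left out ...]
 142 143 143 139 136 115 117
254 209 180 173 174 172 172 173 171 132 128 127 126 126 127 125 126 126 129 120 121 114 116 114 116 112 124 127 126
256 214 207 172 172 171 173 173 166 129 127 128 130 128 125 127 128 125 128 125 130 130 129 131 131 134 134 130 113
258 211 212 176 172 172 172 175 165 129 124 127 127 126 130 127 126 127 123 136 116 127 133 137 135 133 124 112 115
260 211 212 165 173 172 174 175 165 126 128 130 127 126 126 126 129 128 125 120 135 118 114 113 113 112 113 126 118
[(262, 133, 131), (265, 126, 128), (268, 126, 128), (271, 131, 130), (274, 129, 131), (277, 116, 120), (280, 60, 63), (283, 66, 64), (286, 67, 63), (289, 62, 60), (292, 63, 63), (295, 61, 64), (298, 63, 67)]
```

```bash
python3 - <<'E'
from h import *
s=ctrl.sense(); M=rot(s['ee_rot']); p=s['eef_pos']
x,e=tri(('w3',314,278.5),('s3',228.5,233.5)); print(x,e,'tool',M.T@(x-p), s['eef_pos'], s['q'])
E
```

```text
[ 0.5681 -0.1928  0.2019] [np.float64(0.0020257182851221335), np.float64(0.002025718285122164)] tool [ 0.0012 -0.0002 -0.0285] [ 0.5682 -0.194   0.1733] [-0.329   0.2726  0.0965  1.3967  0.      1.3968]
```

The fingertips, triangulated when shut, lie about 28 mm behind the reported TCP, so the first grasp closed on the spindle's rounded tip. I'll open and grip lower, watching the force.

```bash
python3 -c "
from cell import ctrl; print(ctrl.grip_point_offset)"
python3 -m handwheel '[[0,0,0,0,0,0],[0,0,0,0,0,0],[0,0,0,0,0,0],[0,0,0,0,0,0],[0,0,0,0,0,0]]' 0
python3 -m handwheel '[[0,0,3,0,0,0],[0,0,3,0,0,0],[0,0,3,0,0,0],[0,0,2,0,0,0],[0,0,1,0,0,0],[0,0,1,0,0,0],[0,0,0.7,0,0,0],[0,0,0,0,0,0],[0,0,0,0,0,0]]'
python3 - <<'E'
from h import *
to([.569,-.1955,.034])
E
```

```text
0.0187
clock: 5.95
eef_pos: [0.5687, -0.1942, 0.1747]
ee_rot: [-0.0, 0.76, 0.65, 0.0]
force: [1.4, 0.3, 0.2]
grip_width: 0.848
finger_force: 0.0
clock: 6.85
eef_pos: [0.5692, -0.1943, 0.0384]
ee_rot: [0.0, 0.76, 0.65, 0.0]
force: [0.6, 0.2, 0.5]
grip_width: 0.999
finger_force: 0.0
at [ 0.5692 -0.1943  0.0384] yaw_y -8.88 tilt 0.001 shift cm [-0.12 -0.    0.44] turn None t 6.85 w 0.999 F [0.6 0.2 0.5]
```

```bash
python3 -m handwheel '[[-0.1,0,0.4,0,0,0],[0,0,0,0,0,0]]'
python3 -m handwheel '[[0,0,0,0,0,0],[0,0,0,0,0,0],[0,0,0,0,0,0],[0,0,0,0,0,0],[0,0,0,0,0,0],[0,0,0,0,0,0],[0,0,0,0,0,0],[0,0,0,0,0,0]]' 1 30
```

```text
clock: 7.05
eef_pos: [0.5687, -0.1953, 0.0338]
ee_rot: [0.0, 0.76, 0.65, 0.0]
force: [0.2, 0.9, -0.7]
grip_width: 1.002
finger_force: 0.0
clock: 7.85
eef_pos: [0.5688, -0.1952, 0.034]
ee_rot: [0.0, 0.76, 0.65, 0.0]
force: [-0.5, 0.3, 3.7]
grip_width: 0.356
finger_force: 29.7
```

The width of 0.356 (about 30 mm) matches the collar. I'll lift, then work out the carry to the carton.

```bash
python3 -m handwheel '[[0,0,-1,0,0,0],[0,0,-2,0,0,0],[0,0,-2,0,0,0],[0,0,-2,0,0,0],[0,0,-2,0,0,0],[0,0,-2,0,0,0],[0,0,-2,0,0,0],[0,0,0,0,0,0]]'
python3 - <<'E'
from h import *
# carton box: centre, axes
c=np.array([[.5219,.2236],[.5439,.4332],[.36,.4498],[.3404,.2395]]); print(c.mean(0), c[1]-c[0])
for q in [(.45,.28),(.47,.385),(.38,.345)]: to([*q,.16])
E
```

```text
clock: 8.65
eef_pos: [0.5699, -0.1956, 0.1669]
ee_rot: [0.002, 0.76, 0.65, 0.001]
force: [-0.4, -0.3, -1.0]
grip_width: 0.351
finger_force: 29.8
[0.4416 0.3365] [0.022  0.2096]
at [ 0.5699 -0.1956  0.1669] yaw_y -8.88 tilt 0.005 shift cm [ 45.14 -19.18   0.57] turn None t 8.65 w 0.351 F [-0.4 -0.3 -1. ]
at [ 0.5699 -0.1956  0.1669] yaw_y -8.88 tilt 0.005 shift cm [ 55.82 -18.83   0.56] turn None t 8.65 w 0.351 F [-0.4 -0.3 -1. ]
at [ 0.5699 -0.1956  0.1669] yaw_y -8.88 tilt 0.005 shift cm [ 50.48 -27.1    0.53] turn None t 8.65 w 0.351 F [-0.4 -0.3 -1. ]
```

```bash
python3 -m handwheel '[[3,-1,0,0,0,0],[4.4,-1.3,0,0,0,0],[4.4,-1.3,0,0,0,0],[4.4,-1.3,0,0,0,0],[4.4,-1.3,0,0,0,0],[4.4,-1.3,0,0,0,0],[4.4,-1.3,0,0,0,0],[4.4,-1.3,0,0,0,0],[4.4,-1.3,0,0,0,0],[4.4,-1.3,0,0,0,0]]'
python3 -m handwheel '[[4.4,-1.3,0,0,0,0],[4.4,-1.3,0,0,0,0],[4,-1.2,0,0,0,0],[2,-0.5,0,0,0,0],[0,0,0,0,0,0],[0,0,0,0,0,0]]'
python3 - <<'E'
from h import *
to([.4926,.3914,.030],-8.9)
E
```

```text
clock: 9.65
eef_pos: [0.5079, 0.2469, 0.1627]
ee_rot: [-0.0, 0.76, 0.65, -0.001]
force: [0.9, 0.7, -0.4]
grip_width: 0.355
finger_force: 29.8
clock: 10.25
eef_pos: [0.4886, 0.398, 0.1624]
ee_rot: [0.0, 0.759, 0.651, -0.001]
force: [0.2, -0.7, -0.7]
grip_width: 0.351
finger_force: 29.8
at [0.4886 0.398  0.1624] yaw_y -8.83 tilt 0.002 shift cm [-0.57  0.51 13.24] turn 0.001 t 10.25 w 0.351 F [ 0.2 -0.7 -0.7]
```

```bash
python3 -m handwheel '[[-0.6,0.5,2,0,0,0],[0,0,3,0,0,0],[0,0,3,0,0,0],[0,0,2.5,0,0,0],[0,0,1.5,0,0,0],[0,0,1,0,0,0],[0,0,0,0,0,0],[0,0,0,0,0,0]]'
python3 -m handwheel '[[0,0,0,0,0,0],[0,0,0,0,0,0],[0,0,0,0,0,0],[0,0,-1.5,0,0,0],[0,0,-3,0,0,0],[0,0,-4,0,0,0],[0,0,-4,0,0,0],[0,0,0,0,0,0]]' 0.45
python3 - <<'E'
from h import *
to([.5825,-.0965,.15],-8.9)
E
```

```text
clock: 11.05
eef_pos: [0.4937, 0.3911, 0.0344]
ee_rot: [0.0, 0.76, 0.65, 0.0]
force: [1.2, 0.5, -1.3]
grip_width: 0.353
finger_force: 29.8
clock: 11.85
eef_pos: [0.4955, 0.3934, 0.1657]
ee_rot: [0.0, 0.76, 0.65, 0.005]
force: [0.9, 0.5, 1.5]
grip_width: 0.546
finger_force: 0.0
at [0.4955 0.3934 0.1657] yaw_y -8.87 tilt 0.010 shift cm [-47.07  16.14   1.32] turn 0.0 t 11.85 w 0.546 F [0.9 0.5 1.5]
```

```bash
python3 -m handwheel '[[-3,1,0,0,0,0],[-4.5,1.55,0,0,0,0],[-4.5,1.55,0,0,0,0],[-4.5,1.55,0,0,0,0],[-4.5,1.55,0,0,0,0],[-4.5,1.55,0,0,0,0],[-4.5,1.55,0,0,0,0],[-4.5,1.55,0,0,0,0],[-4.5,1.55,0,0,0,0],[-4.5,1.55,0,0,0,0]]' 0
python3 -m handwheel '[[-3,1,0,0,0,0],[-0.6,0.2,0,0,0,0],[0,0,3,0,0,0],[0,0,0,0,0,0],[0,0,0,0,0,0]]'
python3 - <<'E'
from h import *
f=snap('wrist','w4')
to([.5825,-.0965,.034],-8.9)
print(proj('w4',[.5825,-.0965,.096]),proj('w4',[.569,-.195,.096]))
hsv=cv2.cvtColor(cv2.imread('pics/w4.png'),cv2.COLOR_BGR2HSV)
def blobs(lo,hi):
    m=cv2.inRange(hsv,lo,hi); n,_,st,c=cv2.connectedComponentsWithStats(m)
    return [(c[i].round(1),st[i,:5]) for i in range(1,n) if st[i,4]>40]
print('blue',blobs((105,150,60),(130,255,255))); print('yel',blobs((20,150,80),(35,255,255)))
E
```

```text
clock: 12.85
eef_pos: [0.5738, -0.0633, 0.1586]
ee_rot: [0.0, 0.76, 0.65, 0.0]
force: [0.4, 0.4, -0.2]
grip_width: 0.995
finger_force: 0.0
clock: 13.35
eef_pos: [0.5794, -0.0979, 0.1284]
ee_rot: [-0.001, 0.759, 0.651, -0.001]
force: [-0.3, 0.4, -0.4]
grip_width: 1.003
finger_force: 0.0
at [ 0.58   -0.0979  0.1294] yaw_y -8.82 tilt 0.000 shift cm [0.18 0.22 9.54] turn 0.001 t 13.4 w 1.0 F [ 0.4 -0.1  0.1]
(np.float64(320.0121614087944), np.float64(244.40275411298836)) (np.float64(321.7991392753969), np.float64(374.2602395578174))
blue [(array([366.9, 209.7]), array([362, 181,  10,  67, 430], dtype=int32)), (array([275.5, 212. ]), array([271, 182,  11,  67, 474], dtype=int32)), (array([322.6, 241.6]), array([315, 235,  16,  15, 181], dtype=int32)), (array([195.1, 283.5]), array([ 154,  248,   85,   77, 2917], dtype=int32))]
yel [(array([271. ,  91.5]), array([265,  51,  14,  82, 710], dtype=int32)), (array([371.8,  92.6]), array([365,  51,  13,  82, 626], dtype=int32)), (array([323.5,  78. ]), array([313,  67,  21,  23, 348], dtype=int32))]
```

```bash
python3 -m handwheel '[[0.15,0.2,2.5,0,0,0],[0.15,0.15,2.5,0,0,0],[0,0,2.5,0,0,0],[0,0,1.4,0,0,0],[0,0,0.6,0,0,0],[0,0,0,0,0,0]]'
python3 -m handwheel '[[0,0,0,0,0,0],[0,0,0,0,0,0],[0,0,0,0,0,0],[0,0,0,0,0,0],[0,0,0,0,0,0],[0,0,0,0,0,0],[0,0,0,0,0,0]]' 1 30
python3 -m handwheel '[[0,0,-1,0,0,0],[0,0,-2,0,0,0],[0,0,-2,0,0,0],[0,0,-2,0,0,0],[0,0,-2,0,0,0],[0,0,-2,0,0,0],[0,0,-2,0,0,0],[0,0,0,0,0,0]]'
python3 - <<'E'
from h import *
print(atz('w4',322.6,241.6,.095),atz('w4',323.5,78,.095))
to([.4016,.3859,.165],-8.9)
E
```

```text
clock: 14.0
eef_pos: [0.5841, -0.096, 0.0339]
ee_rot: [-0.0, 0.76, 0.65, -0.0]
force: [-0.4, -0.2, 0.3]
grip_width: 1.0
finger_force: 0.0
clock: 14.7
eef_pos: [0.5846, -0.0965, 0.0347]
ee_rot: [0.001, 0.76, 0.65, 0.0]
force: [-1.1, 0.4, 5.9]
grip_width: 0.351
finger_force: 29.4
clock: 15.5
eef_pos: [0.5854, -0.0966, 0.1669]
ee_rot: [0.002, 0.76, 0.65, 0.002]
force: [1.5, 0.1, -0.5]
grip_width: 0.35
finger_force: 29.8
[ 0.5844 -0.0952  0.095 ] [0.5992 0.0014 0.095 ]
at [ 0.5854 -0.0966  0.1669] yaw_y -8.89 tilt 0.005 shift cm [ 44.83 -25.61   0.07] turn 0.0 t 15.5 w 0.35 F [ 1.5  0.1 -0.5]
```

```bash
python3 -m handwheel '[[2.5,-1.4,0,0,0,0],[4,-2.3,0,0,0,0],[4,-2.3,0,0,0,0],[4,-2.3,0,0,0,0],[4,-2.3,0,0,0,0],[4,-2.3,0,0,0,0],[4,-2.3,0,0,0,0],[4,-2.3,0,0,0,0],[4,-2.3,0,0,0,0],[4,-2.3,0,0,0,0]]'
python3 -m handwheel '[[4,-2.3,0,0,0,0],[2.3,-1.2,0,0,0,0],[0,0,0,0,0,0],[0,0,0,0,0,0],[0,0,0,0,0,0]]'
python3 - <<'E'
from h import *
to([.4016,.3859,.030],-8.9)
E
```

```text
clock: 16.5
eef_pos: [0.4237, 0.3194, 0.1627]
ee_rot: [0.0, 0.76, 0.65, -0.001]
force: [0.4, 0.1, 0.3]
grip_width: 0.35
finger_force: 29.8
clock: 17.0
eef_pos: [0.4003, 0.3848, 0.1631]
ee_rot: [0.0, 0.76, 0.65, -0.001]
force: [0.2, -0.3, 0.0]
grip_width: 0.35
finger_force: 29.8
at [0.4003 0.3848 0.1631] yaw_y -8.93 tilt 0.001 shift cm [ 0.14  0.12 13.31] turn -0.0 t 17.0 w 0.35 F [ 0.2 -0.3  0. ]
```

```bash
python3 -m handwheel '[[0,0,2,0,0,0],[0,0,3,0,0,0],[0,0,3,0,0,0],[0,0,2.5,0,0,0],[0,0,1.5,0,0,0],[0,0,1,0,0,0],[0,0,0,0,0,0],[0,0,0,0,0,0]]'
python3 -m handwheel '[[0,0,0,0,0,0],[0,0,0,0,0,0],[0,0,0,0,0,0],[0,0,-1.5,0,0,0],[0,0,-3,0,0,0],[0,0,-4,0,0,0],[0,0,-4,0,0,0],[0,0,0,0,0,0]]' 0.45
python3 - <<'E'
from h import *
to([.599,.0015,.13],-8.9)
E
```

```text
clock: 17.8
eef_pos: [0.4008, 0.3855, 0.0344]
ee_rot: [-0.0, 0.76, 0.65, 0.0]
force: [1.2, 0.7, -1.0]
grip_width: 0.355
finger_force: 29.8
clock: 18.6
eef_pos: [0.4024, 0.388, 0.1651]
ee_rot: [-0.0, 0.76, 0.65, 0.005]
force: [0.6, 0.8, -0.5]
grip_width: 0.548
finger_force: 0.0
at [0.4024 0.388  0.1651] yaw_y -8.87 tilt 0.010 shift cm [-35.18  25.37   3.38] turn 0.001 t 18.6 w 0.548 F [ 0.6  0.8 -0.5]
```

```bash
python3 -m handwheel '[[-2.7,1.9,0,0,0,0],[-3.6,2.6,0,0,0,0],[-3.6,2.6,0,0,0,0],[-3.6,2.6,0,0,0,0],[-3.6,2.6,0,0,0,0],[-3.6,2.6,0,0,0,0],[-3.6,2.6,0,0,0,0],[-3.6,2.6,0,0,0,0],[-3.6,2.6,0,0,0,0],[-3.6,2.6,0,0,0,0]]' 0
python3 -m handwheel '[[0,0,2,0,0,0],[0,0,1.3,0,0,0],[0,0,0,0,0,0],[0,0,0,0,0,0],[0,0,0,0,0,0]]'
python3 - <<'E'
from h import *
f=snap('wrist','w5')
hsv=cv2.cvtColor(cv2.imread('pics/w5.png'),cv2.COLOR_BGR2HSV)
m=cv2.inRange(hsv,(20,150,80),(35,255,255)); n,_,st,c=cv2.connectedComponentsWithStats(m)
for i in range(1,n):
    if st[i,4]>60: print(c[i],st[i],atz('w5',*c[i],.095))
to([.599,.0015,.034],-8.9)
E
```

```text
clock: 19.6
eef_pos: [0.5966, -0.0018, 0.1585]
ee_rot: [0.0, 0.76, 0.65, 0.0]
force: [0.9, 0.4, -0.1]
grip_width: 1.0
finger_force: 0.0
clock: 20.1
eef_pos: [0.5961, 0.0009, 0.1266]
ee_rot: [0.0, 0.759, 0.651, 0.0]
force: [0.2, 1.2, -0.3]
grip_width: 0.996
finger_force: 0.0
[272.9471 212.8959] [268 182  12  68 567] [0.5733 0.0276 0.095 ]
[364.9895 211.4079] [360 182  11  67 478] [0.6305 0.0197 0.095 ]
[320.1651 242.6415] [312 235  17  16 212] [0.5997 0.0037 0.095 ]
at [0.5963 0.0008 0.1267] yaw_y -8.80 tilt 0.001 shift cm [0.11 0.24 9.27] turn 0.002 t 20.15 w 1.0 F [ 0.3 -0.  -0.4]
```

```bash
python3 -m handwheel '[[0.15,0.15,2.5,0,0,0],[0.15,0.15,2.5,0,0,0],[0,0,2.3,0,0,0],[0,0,1.4,0,0,0],[0,0,0.6,0,0,0],[0,0,0,0,0,0]]'
python3 -m handwheel '[[0,0,0,0,0,0],[0,0,0,0,0,0],[0,0,0,0,0,0],[0,0,0,0,0,0],[0,0,0,0,0,0],[0,0,0,0,0,0],[0,0,0,0,0,0]]' 1 30
python3 -m handwheel '[[0,0,-1,0,0,0],[0,0,-2,0,0,0],[0,0,-2,0,0,0],[0,0,-2,0,0,0],[0,0,-2,0,0,0],[0,0,-2,0,0,0],[0,0,-2,0,0,0],[0,0,0,0,0,0]]'
python3 - <<'E'
from h import *
to([.4364,.2868,.165],-8.9)
E
```

```text
clock: 20.75
eef_pos: [0.5993, 0.0026, 0.0326]
ee_rot: [-0.0, 0.76, 0.65, -0.0]
force: [0.0, -0.3, -0.2]
grip_width: 1.0
finger_force: 0.0
clock: 21.45
eef_pos: [0.5999, 0.0024, 0.0337]
ee_rot: [0.0, 0.76, 0.65, 0.001]
force: [-2.0, -0.4, 5.6]
grip_width: 0.357
finger_force: 29.5
clock: 22.25
eef_pos: [0.6009, 0.0024, 0.1659]
ee_rot: [0.002, 0.76, 0.65, 0.002]
force: [-0.2, -1.0, -0.3]
grip_width: 0.357
finger_force: 29.8
at [0.6009 0.0024 0.1659] yaw_y -8.88 tilt 0.005 shift cm [ 25.56 -20.65   0.01] turn 0.0 t 22.25 w 0.357 F [-0.2 -1.  -0.3]
```

```bash
python3 -m handwheel '[[2.3,-1.9,0,0,0,0],[3.6,-2.9,0,0,0,0],[3.6,-2.9,0,0,0,0],[3.6,-2.9,0,0,0,0],[3.6,-2.9,0,0,0,0],[3.6,-2.9,0,0,0,0],[3.6,-2.9,0,0,0,0],[1.7,-1.3,0,0,0,0],[0,0,0,0,0,0],[0,0,0,0,0,0]]'
python3 -m handwheel '[[0,0,2,0,0,0],[0,0,3,0,0,0],[0,0,3,0,0,0],[0,0,2.5,0,0,0],[0,0,1.5,0,0,0],[0,0,1,0,0,0],[0,0,0,0,0,0],[0,0,0,0,0,0]]'
python3 -m handwheel '[[0,0,0,0,0,0],[0,0,0,0,0,0],[0,0,0,0,0,0],[0,0,-1.5,0,0,0],[0,0,-3,0,0,0],[0,0,-4,0,0,0],[0,0,-4,0,0,0],[0,0,0,0,0,0]]' 0.45
python3 - <<'E'
from h import *
snap('top','t6');snap('scene','s6')
a=cv2.imread('pics/t6.png'); b=cv2.imread('pics/s6.png')
cv2.imwrite('pics/ts6.png',np.hstack([cv2.resize(a[200:340,160:460],(420,196),interpolation=cv2.INTER_CUBIC),cv2.resize(b[130:310,140:460],(380,214),interpolation=cv2.INTER_CUBIC)[:196]]))
to([.4304,.1415,.15],-8.9)
E
```

```text
clock: 23.25
eef_pos: [0.4351, 0.2871, 0.1619]
ee_rot: [0.0, 0.759, 0.651, -0.001]
force: [0.6, -0.1, -0.6]
grip_width: 0.359
finger_force: 29.8
clock: 24.05
eef_pos: [0.4361, 0.2868, 0.0332]
ee_rot: [0.0, 0.76, 0.65, 0.0]
force: [-0.2, 0.9, -1.5]
grip_width: 0.357
finger_force: 29.8
clock: 24.85
eef_pos: [0.4379, 0.2889, 0.1639]
ee_rot: [0.001, 0.76, 0.65, 0.005]
force: [1.2, 0.7, 0.1]
grip_width: 0.551
finger_force: 0.0
at [0.4361 0.2878 0.159 ] yaw_y -8.87 tilt 0.003 shift cm [-14.54   1.68   0.87] turn 0.001 t 24.95 w 0.55 F [ 0.6  0.1 -0.4]
```

View pics/ts6.png

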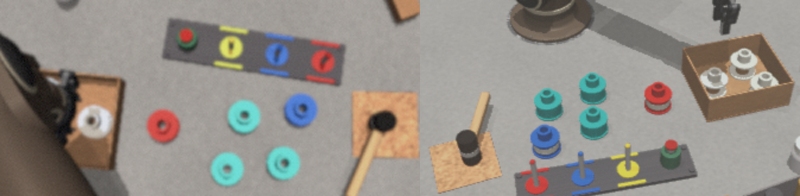

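All three empties are in the carton, and red and blue are still at their spots. Next is the red full reel.

```bash
python3 -m handwheel '[[-2.5,0.3,0,0,0,0],[-4,0.5,0,0,0,0],[-4,0.5,0,0,0,0],[-3,0.3,0,0,0,0],[-1,0.1,1,0,0,0],[0,0,2,0,0,0],[0,0,1,0,0,0],[0,0,0,0,0,0],[0,0,0,0,0,0]]' 0
python3 - <<'E'
from h import *
f=snap('wrist','w6'); a=cv2.imread('pics/w6.png')
hsv=cv2.cvtColor(a,cv2.COLOR_BGR2HSV)
m=cv2.inRange(hsv,(0,120,50),(8,255,255))|cv2.inRange(hsv,(172,120,50),(180,255,255)); n,_,st,c=cv2.connectedComponentsWithStats(m)
for i in range(1,n):
    if st[i,4]>60: print(c[i],st[i])
print(proj('w6',[.4304,.1415,.062]),proj('w6',[.4304,.1415,.040]))
to([.4304,.1415,.019],-8.9)
cv2.imwrite('pics/w6v.png',cv2.resize(a[150:350,215:415],(500,500),interpolation=cv2.INTER_CUBIC))
E
```

```text
clock: 25.85
eef_pos: [0.4296, 0.1418, 0.1173]
ee_rot: [-0.0, 0.759, 0.651, -0.001]
force: [0.8, 0.2, 0.1]
grip_width: 0.997
finger_force: 0.0
[314.6274 222.3292] [ 273  178   85   89 5711]
[584.5202 263.3218] [ 563  245   43   37 1215]
(np.float64(316.844389470261), np.float64(237.05464229907017)) (np.float64(316.8086354843928), np.float64(228.8104280356526))
at [0.43   0.1418 0.1178] yaw_y -8.83 tilt 0.000 shift cm [-0.03  0.05  9.88] turn 0.001 t 25.9 w 1.001 F [ 0.1 -0.6 -1.1]
```

View pics/w6v.png

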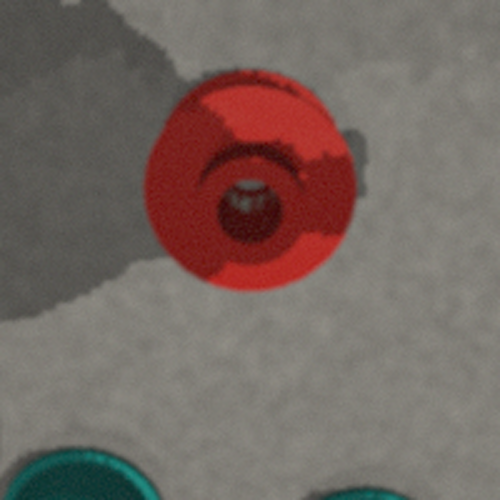

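The red bore centre is at (315,235) in full pixels, about 1.5 mm from my estimate. I'll correct for that and grasp.

```bash
python3 -m handwheel '[[0.13,-0.08,2.5,0,0,0],[0,0,2.5,0,0,0],[0,0,2.5,0,0,0],[0,0,1.6,0,0,0],[0,0,0.7,0,0,0],[0,0,0,0,0,0],[0,0,0,0,0,0]]'
python3 -m handwheel '[[0,0,0,0,0,0],[0,0,0,0,0,0],[0,0,0,0,0,0],[0,0,0,0,0,0],[0,0,0,0,0,0],[0,0,0,0,0,0],[0,0,0,0,0,0]]' 1 70
python3 - <<'E'
from h import *
to([.4304,.1415,.16],-8.9); print(atz('w6',315,234.8,.062))
E
```

```text
clock: 26.6
eef_pos: [0.43, 0.1431, 0.0207]
ee_rot: [0.0, 0.76, 0.65, 0.001]
force: [0.5, 0.4, -0.2]
grip_width: 1.002
finger_force: 0.0
clock: 27.3
eef_pos: [0.4293, 0.1428, 0.0206]
ee_rot: [-0.0, 0.76, 0.65, 0.0]
force: [-1.6, -0.4, 8.2]
grip_width: 0.32
finger_force: 68.4
at [0.4293 0.1428 0.0206] yaw_y -8.88 tilt 0.001 shift cm [ -0.11   0.14 -13.94] turn 0.0 t 27.3 w 0.32 F [-1.6 -0.4  8.2]
[0.4294 0.1434 0.062 ]
```

```bash
python3 -m handwheel '[[0,0,-1,0,0,0],[0,0,-2,0,0,0],[0,0,-2,0,0,0],[0,0,-2,0,0,0],[0,0,-2,0,0,0],[0,0,-2,0,0,0],[0,0,-2,0,0,0],[0,0,-1,0,0,0],[0,0,0,0,0,0],[0,0,0,0,0,0]]'
cat >> h.py <<'E'
def held(fn,col,zf=-.019):
    "offset of the held reel in the tool (m), from its upper flange disc's outline"
    a=cv2.imread('pics/%s.png'%fn);hsv=cv2.cvtColor(a,cv2.COLOR_BGR2HSV)
    m=cv2.inRange(hsv,(0,120,40),(8,255,255))|cv2.inRange(hsv,(172,120,40),(180,255,255)) if col=='red' else cv2.inRange(hsv,(105,140,40),(130,255,255))
    n,_,st,c=cv2.connectedComponentsWithStats(m)
    i=min((i for i in range(1,n) if st[i,4]>800),key=lambda i:np.hypot(c[i][0]-315,c[i][1]-250)); 
    H=np.array(ctrl.grab_frame('wrist')['hand_eye']);T,k=cal(fn)
    th=np.linspace(0,2*np.pi,200)
    def box(x,y,z): 
        P=np.c_[x+.033*np.cos(th),y+.033*np.sin(th),z+0*th]; q=(P-H[:3,3])@H[:3,:3]; u=k[0]*q[:,0]/q[:,2]+k[2];v=k[1]*q[:,1]/q[:,2]+k[3]; return np.array([u.min(),u.max(),v.min()])
    ob=np.array([st[i,0],st[i,0]+st[i,2]-1,st[i,1]])
    # lower flange may show at top: report both
    print('blob',st[i],'pred',box(0,0,zf),'pred lower',box(0,0,zf+.04))
    from scipy.optimize import least_squares
    r=least_squares(lambda p:box(p[0],p[1],p[2])-ob,[0,0,zf],x_scale=.01); print('fit x,y,z tool',r.x,r.fun)
E
python3 - <<'E'
from h import *
print('R spindle',atz('w2',314,248,.095))
snap('wrist','w7'); held('w7','red')
to([.569,-.195,.16],-8.9)
E
```

```text
clock: 28.3
eef_pos: [0.4291, 0.1426, 0.1591]
ee_rot: [-0.0, 0.76, 0.65, -0.0]
force: [0.5, 0.8, -2.2]
grip_width: 0.317
finger_force: 69.2
R spindle [ 0.569  -0.1942  0.095 ]
blob [  251   200   129   136 11391] pred [250.0813 380.6551 215.8088] pred lower [261.97   368.9834 200.1934]
fit x,y,z tool [ 0.0066 -0.0002 -0.0134] [0. 0. 0.]
at [0.4286 0.1425 0.1586] yaw_y -8.88 tilt 0.002 shift cm [-31.18  19.08  -0.15] turn 0.0 t 28.4 w 0.321 F [ 0.5  0.2 -1.9]
```

The held reel is centred: the blob matches the prediction within 1 px. I'll carry it over the red spindle.

```bash
python3 -m handwheel '[[-2,1.2,0,0,0,0],[-3.6,2.2,0,0,0,0],[-3.6,2.2,0,0,0,0],[-3.6,2.2,0,0,0,0],[-3.6,2.2,0,0,0,0],[-3.6,2.2,0,0,0,0],[-3.6,2.2,0,0,0,0],[-3.6,2.2,0,0,0,0],[-2.6,1.6,0,0,0,0],[-1.3,0.8,0,0,0,0]]'
python3 -m handwheel '[[0,0,0,0,0,0],[0,0,0,0,0,0],[0,0,0,0,0,0]]'
python3 - <<'E'
from h import *
to([.569,-.1945,.06],-8.9)
f=snap('wrist','w8'); a=cv2.imread('pics/w8.png'); print(proj('w8',[.569,-.1945,.095]), proj('w8',[.5844,-.0955,.095]),proj('w8',[.5994,.003,.095]))
t=snap('top','t8');cv2.imwrite('pics/t8v.png',cv2.resize(np.hstack([a[120:370,180:450],cv2.resize(t['img'][200:270,260:420,::-1],(570,250),interpolation=cv2.INTER_CUBIC)]),(800,238)))
E
```

```text
clock: 29.4
eef_pos: [0.569, -0.1962, 0.1579]
ee_rot: [-0.001, 0.76, 0.649, -0.001]
force: [1.0, -0.6, -2.2]
grip_width: 0.322
finger_force: 69.3
clock: 29.7
eef_pos: [0.5685, -0.1926, 0.1596]
ee_rot: [-0.0, 0.759, 0.651, -0.0]
force: [-0.6, 0.0, -1.4]
grip_width: 0.321
finger_force: 69.4
at [ 0.5685 -0.1926  0.1596] yaw_y -8.81 tilt 0.001 shift cm [-0.18  0.08  9.96] turn 0.002 t 29.7 w 0.321 F [-0.6  0.  -1.4]
(np.float64(316.6450231152786), np.float64(235.59638585136648)) (np.float64(317.04025587414895), np.float64(89.77163069334966)) (np.float64(316.9924942787268), np.float64(-95.95085342900899))
```

View pics/t8v.png

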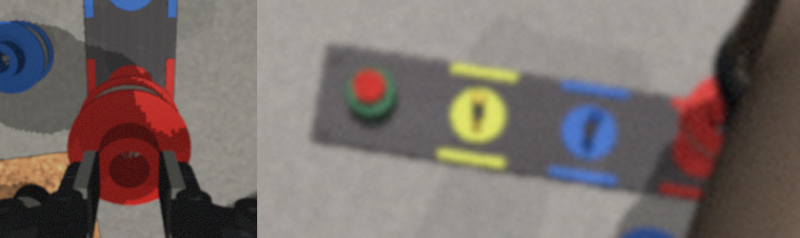

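The held reel is in line with the red stripes. I'll lower it onto the spindle, checking forces.

```bash
python3 -m handwheel '[[-0.18,0.08,1.5,0,0,0],[0,0,2,0,0,0],[0,0,0.8,0,0,0],[0,0,0.5,0,0,0],[0,0,0.5,0,0,0],[0,0,0.5,0,0,0],[0,0,0.5,0,0,0],[0,0,0,0,0,0]]'
python3 - <<'E'
from h import *
to([.569,-.1945,.0356],-8.9)
E
```

```text
clock: 30.6
eef_pos: [0.5692, -0.1957, 0.0961]
ee_rot: [-0.0, 0.76, 0.65, -0.0]
force: [0.2, 0.1, -2.2]
grip_width: 0.314
finger_force: 69.4
at [ 0.5692 -0.1957  0.0961] yaw_y -8.88 tilt 0.001 shift cm [ 0.12 -0.04  6.05] turn 0.0 t 30.6 w 0.314 F [ 0.2  0.1 -2.2]
```

```bash
python3 -m handwheel '[[0.1,0,1.2,0,0,0],[0,0,1.2,0,0,0],[0,0,1.2,0,0,0],[0,0,1.2,0,0,0],[0,0,0.6,0,0,0],[0,0,0.4,0,0,0],[0,0,0.3,0,0,0],[0,0,0,0,0,0]]'
python3 - <<'E'
from h import *
to([.569,-.1945,.0356],-8.9)
E
```

```text
clock: 31.4
eef_pos: [0.5699, -0.1949, 0.0361]
ee_rot: [0.0, 0.76, 0.65, 0.0]
force: [0.4, 0.3, -1.7]
grip_width: 0.32
finger_force: 69.7
at [ 0.5699 -0.1949  0.0361] yaw_y -8.88 tilt 0.001 shift cm [ 0.03 -0.1   0.05] turn 0.0 t 31.4 w 0.32 F [ 0.4  0.3 -1.7]
```

```bash
python3 -m handwheel '[[0,0,0.1,0,0,0],[0,0,0,0,0,0],[0,0,0,0,0,0]]'
python3 -m handwheel '[[0,0,0,0,0,0],[0,0,0,0,0,0],[0,0,0,0,0,0],[0,0,-1,0,0,0],[0,0,-3,0,0,0],[0,0,-4,0,0,0],[0,0,-4,0,0,0],[0,0,0,0,0,0],[0,0,0,0,0,0]]' 0
python3 - <<'E'
from h import *
snap('top','t9'); 
hsv=cv2.cvtColor(cv2.imread('pics/t9.png'),cv2.COLOR_BGR2HSV)
m=cv2.inRange(hsv,(105,140,40),(130,255,255))[200:340,260:470]; n,_,st,c=cv2.connectedComponentsWithStats(m)
print([(c[i]+[260,200],st[i]) for i in range(1,n) if st[i,4]>30])
to([.4656,-.1430,.12],-8.9)
E
```

```text
clock: 31.7
eef_pos: [0.5701, -0.195, 0.0357]
ee_rot: [0.001, 0.76, 0.65, 0.0]
force: [-2.1, 1.7, 6.0]
grip_width: 0.322
finger_force: 70.6
clock: 32.6
eef_pos: [0.5705, -0.1951, 0.1564]
ee_rot: [0.001, 0.76, 0.65, 0.001]
force: [-0.4, 0.4, -0.0]
grip_width: 0.997
finger_force: 0.0
[(array([357.3028, 238.662 ]), array([ 91,  32,  14,  14, 142], dtype=int32)), (array([373.8599, 278.0223]), array([104,  68,  21,  21, 314], dtype=int32))]
at [ 0.5697 -0.1948  0.1548] yaw_y -8.88 tilt 0.000 shift cm [  3.51 -11.08   3.48] turn 0.0 t 32.65 w 1.001 F [-1.   0.1 -1. ]
```

Red is home (6 N contact), and blue hasn't moved. I'll go over blue.

```bash
python3 -m handwheel '[[0.8,-2.5,0,0,0,0],[1.2,-3.8,0,0,0,0],[1,-3.2,0.5,0,0,0],[0.5,-1.6,1.5,0,0,0],[0,0,1.5,0,0,0],[0,0,0,0,0,0],[0,0,0,0,0,0],[0,0,0,0,0,0]]'
python3 - <<'E'
from h import *
f=snap('wrist','w10'); a=cv2.imread('pics/w10.png')
hsv=cv2.cvtColor(a,cv2.COLOR_BGR2HSV)
m=cv2.inRange(hsv,(105,140,40),(130,255,255)); n,_,st,c=cv2.connectedComponentsWithStats(m)
for i in range(1,n):
    if st[i,4]>60: print(c[i],st[i])
print(proj('w10',[.4656,-.1430,.062]))
to([.4656,-.1430,.0195],-8.9)
cv2.imwrite('pics/w10v.png',cv2.resize(a[150:350,215:415],(500,500),interpolation=cv2.INTER_CUBIC))
E
```

```text
clock: 33.45
eef_pos: [0.4657, -0.1433, 0.1198]
ee_rot: [-0.0, 0.76, 0.65, -0.0]
force: [-0.1, -0.3, -0.9]
grip_width: 0.998
finger_force: 0.0
[403.2232 140.7448] [396 103  16  77 811]
[502.192  140.8761] [492 102  21  78 880]
[449.8512 140.7804] [ 423  111   61   62 2345]
[313.6174 225.8125] [ 273  183   82   86 5322]
(np.float64(315.2838940351573), np.float64(235.54616698861125))
at [ 0.4659 -0.1434  0.12  ] yaw_y -8.89 tilt 0.000 shift cm [ 0.03 -0.04 10.05] turn 0.0 t 33.5 w 0.999 F [-0.3 -0.3 -0.7]
```

View pics/w10v.png

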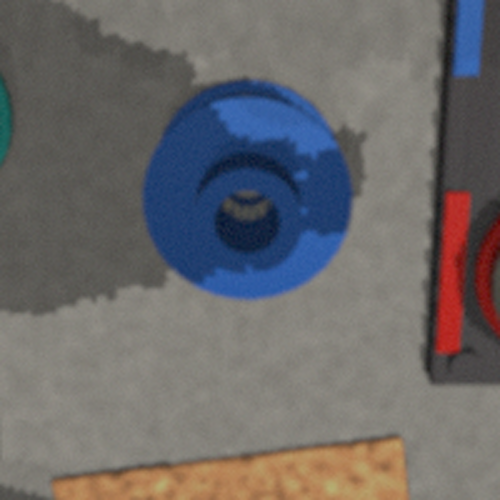

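The blue bore is at (314,238) in full pixels, about 2 mm short in tool x. I'll correct, grasp, lift and carry.

```bash
python3 -m handwheel '[[-0.15,-0.1,2.5,0,0,0],[0,0,2.5,0,0,0],[0,0,2.5,0,0,0],[0,0,1.7,0,0,0],[0,0,0.8,0,0,0],[0,0,0,0,0,0],[0,0,0,0,0,0]]'
python3 -m handwheel '[[0,0,0,0,0,0],[0,0,0,0,0,0],[0,0,0,0,0,0],[0,0,0,0,0,0],[0,0,0,0,0,0],[0,0,0,0,0,0],[0,0,0,0,0,0]]' 1 70
python3 -m handwheel '[[0,0,-1,0,0,0],[0,0,-2,0,0,0],[0,0,-2,0,0,0],[0,0,-2,0,0,0],[0,0,-2,0,0,0],[0,0,-2,0,0,0],[0,0,-2,0,0,0],[0,0,-1,0,0,0],[0,0,0,0,0,0],[0,0,0,0,0,0]]'
python3 - <<'E'
from h import *
print('B washer',atz('w10',453.5,142,.015), 'mid stripes',atz('w10',(403.2+502.2)/2,140.8,.012))
snap('wrist','w11'); held('w11','blue')
to([.5842,-.0958,.16],-8.9)
E
```

```text
clock: 34.2
eef_pos: [0.4649, -0.1447, 0.0205]
ee_rot: [0.0, 0.76, 0.65, 0.0]
force: [0.1, -0.2, 1.1]
grip_width: 0.999
finger_force: 0.0
clock: 34.9
eef_pos: [0.4644, -0.1445, 0.0207]
ee_rot: [0.0, 0.76, 0.65, 0.0]
force: [-2.5, -0.6, 7.4]
grip_width: 0.317
finger_force: 68.5
clock: 35.9
eef_pos: [0.4639, -0.1444, 0.1591]
ee_rot: [-0.0, 0.76, 0.65, -0.0]
force: [-0.8, 0.2, -2.6]
grip_width: 0.319
finger_force: 69.2
B washer [ 0.5842 -0.0968  0.015 ] mid stripes [ 0.5847 -0.096   0.012 ]
blob [  252   203   129   134 10815] pred [250.0821 380.6556 215.8089] pred lower [261.9707 368.984  200.1935]
fit x,y,z tool [ 0.0052  0.0003 -0.0138] [0. 0. 0.]
at [ 0.4635 -0.1442  0.1585] yaw_y -8.88 tilt 0.002 shift cm [ 6.65 11.18 -0.18] turn 0.0 t 36.0 w 0.319 F [-0.5 -0.4 -2.8]
```

```bash
python3 -m handwheel '[[1.4,2.3,0,0,0,0],[2.2,3.7,0,0,0,0],[2.1,3.5,0,0,0,0],[1,1.7,0,0,0,0],[0,0,0,0,0,0],[0,0,0,0,0,0],[0,0,0,0,0,0]]'
python3 - <<'E'
from h import *
to([.5844,-.0955,.0357],-8.9)
E
```

```text
clock: 36.7
eef_pos: [0.5842, -0.0957, 0.1591]
ee_rot: [-0.001, 0.76, 0.65, -0.001]
force: [0.4, -0.8, -3.0]
grip_width: 0.324
finger_force: 69.7
at [ 0.5842 -0.0957  0.1591] yaw_y -8.90 tilt 0.002 shift cm [ 0.03  0.04 12.34] turn 0.0 t 36.7 w 0.324 F [ 0.4 -0.8 -3. ]
```

```bash
python3 -m handwheel '[[0,0,1.5,0,0,0],[0,0,2,0,0,0],[0,0,0.8,0,0,0],[0,0,0.5,0,0,0],[0,0,0.5,0,0,0],[0,0,0.5,0,0,0],[0,0,0.5,0,0,0],[0,0,0,0,0,0]]'
```

```text
clock: 37.5
eef_pos: [0.5849, -0.0955, 0.0961]
ee_rot: [-0.0, 0.76, 0.65, -0.0]
force: [-1.1, -0.1, -3.2]
grip_width: 0.321
finger_force: 69.7
```

```bash
python3 -m handwheel '[[0,0,1.2,0,0,0],[0,0,1.2,0,0,0],[0,0,1.2,0,0,0],[0,0,1.2,0,0,0],[0,0,0.6,0,0,0],[0,0,0.4,0,0,0],[0,0,0.3,0,0,0],[0,0,0,0,0,0]]'
python3 -m handwheel '[[0,0,0.1,0,0,0],[0,0,0,0,0,0],[0,0,0,0,0,0]]'
```

```text
clock: 38.3
eef_pos: [0.5854, -0.0956, 0.0361]
ee_rot: [0.0, 0.76, 0.65, 0.0]
force: [-1.4, -0.5, -2.7]
grip_width: 0.318
finger_force: 69.9
clock: 38.6
eef_pos: [0.5858, -0.0956, 0.0357]
ee_rot: [0.001, 0.76, 0.65, 0.001]
force: [-2.0, 0.7, 5.6]
grip_width: 0.32
finger_force: 71.1
```

Blue is home too (5.6 N contact). I'll release, rise and turn for a grip on the mallet head, with the closing line across the handle.

```bash
python3 -m handwheel '[[0,0,0,0,0,0],[0,0,0,0,0,0],[0,0,0,0,0,0],[0,0,-1,0,0,0],[0,0,-3,0,0,0],[0,0,-4,0,0,0],[0,0,-4,0,0,0],[0,0,-2,0,0,0]]' 0
python3 -m handwheel '[[0,0,0,0,0,-0.146],[0,0,0,0,0,-0.146],[0,0,0,0,0,-0.146],[0,0,0,0,0,-0.146],[0,0,0,0,0,-0.146],[0,0,0,0,0,-0.146],[0,0,0,0,0,-0.146],[0,0,0,0,0,-0.146],[0,0,0,0,0,-0.146],[0,0,0,0,0,0]]'
python3 - <<'E'
from h import *
snap('top','t12')
to([.4397,-.3065,.17],66.3)
E
```

```text
clock: 39.4
eef_pos: [0.5864, -0.0958, 0.1794]
ee_rot: [0.002, 0.76, 0.65, 0.002]
force: [0.8, 0.6, 1.1]
grip_width: 0.997
finger_force: 0.0
clock: 40.4
eef_pos: [0.5852, -0.0956, 0.1753]
ee_rot: [0.0, 0.204, 0.979, 0.0]
force: [-0.2, 0.7, -0.3]
grip_width: 1.003
finger_force: 0.0
at [ 0.5852 -0.0956  0.1752] yaw_y 66.23 tilt 0.000 shift cm [  4.82 -25.17   0.52] turn -0.001 t 40.45 w 0.998 F [ 0.2  0.4 -0.2]
```

```bash
python3 -m handwheel '[[0.4,-2.5,0,0,0,0],[0.8,-4.2,0,0,0,0],[0.8,-4.2,0,0,0,0],[0.8,-4.2,0,0,0,0],[0.8,-4.2,0,0,0,0],[0.8,-4.2,0,0,0,0],[0.4,-1.7,0,0,0,0],[0,0,0,0,0,0],[0,0,0,0,0,0],[0,0,0,0,0,0]]'
python3 - <<'E'
from h import *
snap('wrist','w13'); snap('top','t13');snap('scene','s13')
to([.4397,-.3065,.022],66.3)
print('head top',proj('w13',[.4397,-.3065,.08]),'hend',proj('w13',[.2908,-.241,.05]),'pin',proj('t13',[.6142,.0947,.072]))
a=cv2.imread('pics/w13.png')[100:400,160:480]; t=cv2.imread('pics/t13.png')[205:265,270:420];s=cv2.imread('pics/s13.png')[230:310,215:380]
cv2.imwrite('pics/w13v.png',np.hstack([cv2.resize(a,(480,450)),np.vstack([cv2.resize(t,(320,160),interpolation=cv2.INTER_CUBIC),cv2.resize(s,(320,160),interpolation=cv2.INTER_CUBIC),np.zeros((130,320,3),np.uint8)])]))
E
```

```text
clock: 41.45
eef_pos: [0.4409, -0.3066, 0.1748]
ee_rot: [0.0, 0.205, 0.979, 0.0]
force: [-0.5, -0.2, 0.5]
grip_width: 1.002
finger_force: 0.0
at [ 0.4409 -0.3064  0.1747] yaw_y 66.47 tilt 0.000 shift cm [ 0.11 -0.06 15.27] turn 0.003 t 41.6 w 0.997 F [-0.   0.4 -0.7]
head top (np.float64(314.933997425772), np.float64(222.25723661124775)) hend (np.float64(315.6258747877246), np.float64(8.706927910762943)) pin (np.float64(292.19777993353847), np.float64(225.0011185499858))
```

View pics/w13v.png

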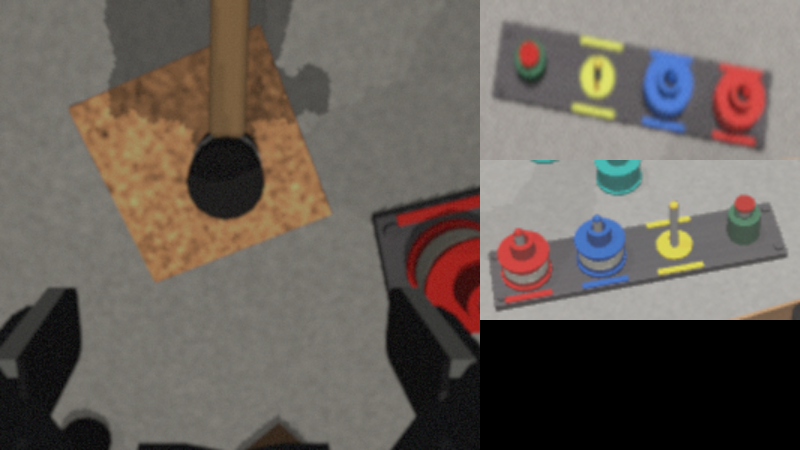

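The red and blue reels sit home and the rack is clear. The mallet head's top centre is at (311,221) in full pixels, about 3.6 mm off in tool y. I'll correct, descend and grip the head.

```bash
python3 -m handwheel '[[0.2,-0.4,2.5,0,0,0],[0,0,3,0,0,0],[0,0,3,0,0,0],[0,0,3,0,0,0],[0,0,2,0,0,0],[0,0,1,0,0,0],[0,0,0.7,0,0,0],[0,0,0,0,0,0],[0,0,0,0,0,0]]'
python3 -m handwheel '[[0,0,0,0,0,0],[0,0,0,0,0,0],[0,0,0,0,0,0],[0,0,0,0,0,0],[0,0,0,0,0,0],[0,0,0,0,0,0],[0,0,0,0,0,0]]' 1 100
python3 -m handwheel '[[0,0,-0.5,0,0,0],[0,0,-1.5,0,0,0],[0,0,-2,0,0,0],[0,0,-2,0,0,0],[0,0,-2,0,0,0],[0,0,-2,0,0,0],[0,0,-2,0,0,0],[0,0,0,0,0,0],[0,0,0,0,0,0]]'
python3 - <<'E'
from h import *
to([.6145,.0955,.145],66.3)
E
```

```text
clock: 42.5
eef_pos: [0.4375, -0.3104, 0.0236]
ee_rot: [0.001, 0.204, 0.979, -0.0]
force: [-0.0, 0.8, 0.1]
grip_width: 0.999
finger_force: 0.0
clock: 43.2
eef_pos: [0.4378, -0.3105, 0.0239]
ee_rot: [0.001, 0.204, 0.979, -0.0]
force: [-0.0, 0.7, 5.5]
grip_width: 0.475
finger_force: 100.5
clock: 44.1
eef_pos: [0.4367, -0.3101, 0.1421]
ee_rot: [-0.0, 0.204, 0.979, 0.0]
force: [-0.4, 0.2, -4.8]
grip_width: 0.479
finger_force: 101.7
at [ 0.4367 -0.3101  0.1421] yaw_y 66.40 tilt 0.000 shift cm [-0.05 44.28 -0.29] turn 0.002 t 44.1 w 0.479 F [-0.4  0.2 -4.8]
```

```bash
python3 -m handwheel '[[0,2.3,0,0,0,0],[0,4,0,0,0,0],[0,4.4,0,0,0,0],[0,4.4,0,0,0,0],[0,4.4,0,0,0,0],[0,4.4,0,0,0,0],[0,4.4,0,0,0,0],[0,4.4,0,0,0,0],[0,4.4,0,0,0,0],[0,4,0,0,0,0]]'
python3 -m handwheel '[[0,2.3,0,0,0,0],[0,1.2,0,0,0,0],[0,0,0,0,0,0],[0,0,0,0,0,0],[0,0,0,0,0,0]]'
python3 - <<'E'
from h import *
to([.614,.0957,.092],66.3)
s=snap('scene','s14');t=snap('top','t14')
w=snap('wrist','w14')
a=cv2.imread('pics/s14.png')[120:300,220:460]; b=cv2.imread('pics/w14.png')[100:400,120:520]
cv2.imwrite('pics/s14v.png',np.hstack([cv2.resize(a,(400,300),interpolation=cv2.INTER_CUBIC),b]))
E
```

```text
clock: 45.1
eef_pos: [0.6009, 0.0685, 0.1405]
ee_rot: [-0.001, 0.204, 0.979, -0.0]
force: [0.4, -0.5, -2.9]
grip_width: 0.477
finger_force: 102.1
clock: 45.6
eef_pos: [0.6148, 0.0972, 0.1425]
ee_rot: [-0.0, 0.205, 0.979, -0.0]
force: [0.7, 0.3, -4.5]
grip_width: 0.478
finger_force: 102.1
at [0.6148 0.0972 0.1425] yaw_y 66.32 tilt 0.001 shift cm [ 0.02 -0.16  5.05] turn 0.0 t 45.6 w 0.478 F [ 0.7  0.3 -4.5]
```

View pics/s14v.png

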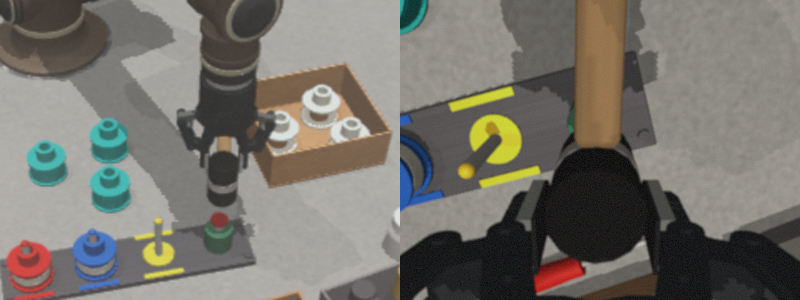

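The mallet hangs upright over the pin and all three empties are in the carton. I'll come down to just above the pin, then drive it.

```bash
python3 -m handwheel '[[0,-0.1,1,0,0,0],[0,0,1.5,0,0,0],[0,0,1.2,0,0,0],[0,0,0.5,0,0,0],[0,0,0.3,0,0,0],[0,0,0,0,0,0]]'
python3 -m handwheel '[[0,0,0.4,0,0,0],[0,0,0.4,0,0,0],[0,0,0,0,0,0]]'
python3 -m handwheel '[[0,0,0.3,0,0,0],[0,0,0.3,0,0,0],[0,0,0.2,0,0,0],[0,0,0,0,0,0]]'
```

```text
clock: 46.35
eef_pos: [0.6149, 0.0976, 0.0974]
ee_rot: [-0.0, 0.204, 0.979, -0.0]
force: [-0.4, -0.5, -4.6]
grip_width: 0.48
finger_force: 102.1
clock: 46.65
eef_pos: [0.6156, 0.0978, 0.0902]
ee_rot: [0.001, 0.204, 0.979, 0.0]
force: [1.0, 0.2, -1.7]
grip_width: 0.478
finger_force: 102.5
clock: 47.05
eef_pos: [0.6158, 0.0977, 0.0828]
ee_rot: [0.001, 0.204, 0.979, 0.0]
force: [0.5, 0.1, 4.2]
grip_width: 0.475
finger_force: 102.8
```

```bash
python3 -m handwheel '[[0,0,0.3,0,0,0],[0,0,0.2,0,0,0],[0,0,0,0,0,0]]'
python3 -m handwheel '[[0,0,0.15,0,0,0],[0,0,0,0,0,0]]'
python3 -m handwheel '[[0,0,0.1,0,0,0],[0,0,0.1,0,0,0],[0,0,0,0,0,0]]'
```

```text
clock: 47.35
eef_pos: [0.6158, 0.0977, 0.0779]
ee_rot: [0.001, 0.204, 0.979, 0.0]
force: [0.4, 0.7, 4.9]
grip_width: 0.475
finger_force: 103.0
clock: 47.55
eef_pos: [0.616, 0.0977, 0.0768]
ee_rot: [0.001, 0.204, 0.979, 0.0]
force: [0.0, 0.3, 6.3]
grip_width: 0.481
finger_force: 103.5
clock: 47.85
eef_pos: [0.6165, 0.0975, 0.0765]
ee_rot: [0.002, 0.205, 0.979, 0.0]
force: [-2.8, -1.5, 15.6]
grip_width: 0.481
finger_force: 104.3
```

It hits a hard stop at z = 0.0765 and the force climbs to 20 N net, so the pin is down. I'll hold briefly, lift, and carry the mallet back.

```bash
python3 -m handwheel '[[0,0,0.1,0,0,0],[0,0,0,0,0,0],[0,0,0,0,0,0],[0,0,0,0,0,0]]'
python3 -m handwheel '[[0,0,-0.8,0,0,0],[0,0,-1.5,0,0,0],[0,0,-1.7,0,0,0],[0,0,-1.7,0,0,0],[0,0,-1.3,0,0,0],[0,0,0,0,0,0],[0,0,0,0,0,0]]'
python3 - <<'E'
from h import *
to([.4378,-.3105,.142],66.3)
E
```

```text
clock: 48.25
eef_pos: [0.6167, 0.0975, 0.0764]
ee_rot: [0.003, 0.205, 0.979, 0.001]
force: [-4.0, -2.3, 19.5]
grip_width: 0.478
finger_force: 104.7
clock: 48.95
eef_pos: [0.6148, 0.0977, 0.1415]
ee_rot: [-0.0, 0.204, 0.979, -0.0]
force: [-0.3, -0.4, -3.6]
grip_width: 0.48
finger_force: 102.1
at [0.6148 0.0977 0.1415] yaw_y 66.41 tilt 0.001 shift cm [ -0.11 -44.49  -0.04] turn 0.002 t 48.95 w 0.48 F [-0.3 -0.4 -3.6]
```

```bash
python3 -m handwheel '[[0,-2.3,0,0,0,0],[0,-4,0,0,0,0],[0,-4.4,0,0,0,0],[0,-4.4,0,0,0,0],[0,-4.4,0,0,0,0],[0,-4.4,0,0,0,0],[0,-4.4,0,0,0,0],[0,-4.4,0,0,0,0],[0,-4.4,0,0,0,0],[0,-4,0,0,0,0]]'
python3 -m handwheel '[[0,-2.3,0,0,0,0],[0,-1,0,0,0,0],[0,0,0,0,0,0],[0,0,0,0,0,0],[0,0,0,0,0,0]]'
python3 - <<'E'
from h import *
to([.4378,-.3105,.0245],66.3)
snap('top','t15'); a=cv2.imread('pics/t15.png')
hsv=cv2.cvtColor(a,cv2.COLOR_BGR2HSV)
m=(cv2.inRange(hsv,(0,150,90),(8,255,255))|cv2.inRange(hsv,(172,150,90),(180,255,255)))
for lab,fn in(('now','t15'),('before','t13')):
    h=cv2.cvtColor(cv2.imread('pics/%s.png'%fn),cv2.COLOR_BGR2HSV)[215:240,280:305]
    m=(cv2.inRange(h,(0,150,60),(8,255,255))|cv2.inRange(h,(172,150,60),(180,255,255))); M=cv2.moments(m,True); print(lab,M['m10']/M['m00']+280,M['m01']/M['m00']+215,M['m00'])
print(proj('t15',[.614,.096,.072]),proj('t15',[.614,.096,.057]))
E
```

```text
clock: 49.95
eef_pos: [0.4488, -0.2802, 0.1409]
ee_rot: [-0.001, 0.205, 0.979, 0.0]
force: [0.3, 0.4, -3.9]
grip_width: 0.476
finger_force: 102.2
clock: 50.45
eef_pos: [0.4377, -0.3081, 0.1419]
ee_rot: [-0.0, 0.204, 0.979, 0.0]
force: [0.4, 1.3, -3.3]
grip_width: 0.476
finger_force: 102.4
at [ 0.4377 -0.3081  0.1419] yaw_y 66.49 tilt 0.001 shift cm [-0.11 -0.23 11.74] turn 0.003 t 50.45 w 0.476 F [ 0.4  1.3 -3.3]
now 292.72222222222223 225.6851851851852 54.0
before 292.5 225.0 60.0
(np.float64(291.74921845396375), np.float64(225.06625767719586)) (np.float64(292.0930685413325), np.float64(226.13792225286943))
```

```bash
python3 -m handwheel '[[0,-0.2,2,0,0,0],[0,0,3,0,0,0],[0,0,3,0,0,0],[0,0,2,0,0,0],[0,0,1,0,0,0],[0,0,0.4,0,0,0],[0,0,0.2,0,0,0],[0,0,0,0,0,0]]'
python3 -m handwheel '[[0,0,0.15,0,0,0],[0,0,0,0,0,0],[0,0,0,0,0,0]]'
python3 - <<'E'
from h import *
snap('scene','s16')
for lab,fn in(('now','s16'),('before','s13')):
    im=cv2.imread('pics/%s.png'%fn); r=(slice(235,265),slice(335,370)); h=cv2.cvtColor(im,cv2.COLOR_BGR2HSV)[r]
    m=(cv2.inRange(h,(0,140,50),(8,255,255))|cv2.inRange(h,(172,140,50),(180,255,255))); M=cv2.moments(m,True); print(lab,M['m10']/M['m00'],M['m01']/M['m00'],M['m00'])
print(proj('s16',[.614,.096,.072]),proj('s16',[.614,.096,.057]))
E
```

```text
clock: 51.3
eef_pos: [0.4372, -0.3113, 0.0271]
ee_rot: [0.001, 0.204, 0.979, -0.0]
force: [0.5, -0.6, -3.2]
grip_width: 0.476
finger_force: 102.5
clock: 51.6
eef_pos: [0.4367, -0.3112, 0.0252]
ee_rot: [0.0, 0.205, 0.979, -0.0]
force: [-1.2, -1.0, -3.6]
grip_width: 0.476
finger_force: 102.5
now 15.80327868852459 20.278688524590162 61.0
before 15.964912280701755 16.43859649122807 57.0
(np.float64(350.91399289443507), np.float64(250.6594040887859)) (np.float64(350.70186774100813), np.float64(254.5417163443384))
```

The scene view shows the pin head lowered 3.84 px against 3.88 expected for the full 15 mm. I'll set the mallet down.

```bash
python3 -m handwheel '[[0,0,0.1,0,0,0],[0,0,0.1,0,0,0],[0,0,0,0,0,0],[0,0,0,0,0,0]]'
```

```text
clock: 52.05
eef_pos: [0.4372, -0.3114, 0.024]
ee_rot: [0.001, 0.204, 0.979, -0.0]
force: [-0.9, 1.6, 5.2]
grip_width: 0.474
finger_force: 103.5
```

```bash
python3 -m handwheel '[[0,0,0,0,0,0],[0,0,0,0,0,0],[0,0,0,0,0,0],[0,0,0,0,0,0],[0,0,0,0,0,0],[0,0,0,0,0,0]]' 0
python3 -m handwheel '[[0,0,-0.5,0,0,0],[0,0,-1.5,0,0,0],[0,0,-2.5,0,0,0],[0,0,-3,0,0,0],[0,0,-4,0,0,0],[0,0,-4,0,0,0],[0,0,0,0,0,0],[0,0,0,0,0,0],[0,0,0,0,0,0],[0,0,0,0,0,0]]'
python3 - <<'E'
from h import *
to([.44,-.31,.18]); snap('wrist','w17'); snap('scene','s17'); snap('top','t17')
w=cv2.imread('pics/w17.png').max(2); 
# black head disc in wrist view; compare with before (w13)
for fn in('w13','w17'):
    g=cv2.imread('pics/%s.png'%fn).max(2)[150:290,260:370]; n,_,st,c=cv2.connectedComponentsWithStats((g<50).astype(np.uint8)); i=1+st[1:,4].argmax(); x=c[i]+[260,150]; print(fn,x,st[i],atz(fn,*x,.08))
# whole-scene change since start/rack check
d=cv2.absdiff(cv2.imread('pics/s13.png'),cv2.imread('pics/s17.png')).max(2)
ys,xs=np.where(d[225:310,200:380]>60); print('rack changes since loaded', len(ys), (xs.min()+200,xs.max()+200,ys.min()+225,ys.max()+225) if len(ys) else '')
d=cv2.absdiff(cv2.imread('pics/scene0.png'),cv2.imread('pics/s17.png')).max(2)>70
n,_,st,c=cv2.connectedComponentsWithStats(d.astype(np.uint8))
print([(c[i].round(0).tolist(),int(st[i,4])) for i in range(1,n) if st[i,4]>25])
E
```

```text
clock: 52.65
eef_pos: [0.4365, -0.311, 0.0226]
ee_rot: [-0.0, 0.204, 0.979, 0.0]
force: [0.2, 0.4, -0.6]
grip_width: 1.002
finger_force: 0.0
clock: 53.65
eef_pos: [0.4358, -0.3106, 0.1762]
ee_rot: [-0.001, 0.204, 0.979, 0.001]
force: [0.2, -0.9, -0.8]
grip_width: 0.997
finger_force: 0.0
at [ 0.4358 -0.3106  0.1762] yaw_y 66.40 tilt 0.003 shift cm [-0.36  0.22 -0.38] turn None t 53.65 w 0.997 F [ 0.2 -0.9 -0.8]
w13 [310.2179 217.6192] [  25   39   50   56 2148] [ 0.4346 -0.3085  0.08  ]
w17 [315.7037 222.2427] [  31   44   50   56 2126] [ 0.4349 -0.3099  0.08  ]
rack changes since loaded 67 (np.int64(346), np.int64(356), np.int64(248), np.int64(259))
[([17.0, 6.0], 55), ([242.0, 8.0], 338), ([283.0, 4.0], 71), ([146.0, 13.0], 93), ([280.0, 22.0], 34), ([54.0, 37.0], 66), ([85.0, 38.0], 158), ([246.0, 28.0], 54), ([142.0, 35.0], 249), ([248.0, 41.0], 34), ([115.0, 52.0], 107), ([141.0, 48.0], 33), ([65.0, 60.0], 42), ([21.0, 68.0], 66), ([44.0, 70.0], 37), ([142.0, 75.0], 38), ([289.0, 90.0], 259), ([301.0, 109.0], 297), ([129.0, 99.0], 37), ([73.0, 134.0], 1091), ([144.0, 139.0], 2037), ([217.0, 116.0], 88), ([412.0, 179.0], 228), ([182.0, 185.0], 395), ([387.0, 196.0], 208), ([410.0, 190.0], 29), ([428.0, 197.0], 164), ([146.0, 198.0], 36), ([340.0, 212.0], 441), ([386.0, 206.0], 35), ([245.0, 245.0], 383), ([247.0, 259.0], 92), ([351.0, 257.0], 35), ([276.0, 272.0], 501), ([315.0, 266.0], 259), ([237.0, 279.0], 520), ([315.0, 278.0], 65)]
```

```bash
python3 -c "
from cell import ctrl; print(ctrl.hand_in())"
```

```text
the job is handed in; nothing more can be done
None
```

I handed the job in at about 54 s of the 210 s limit: three empties in the carton, red and blue reels home (no yellow reel found), pin driven about 15 mm by the mallet, mallet upright on its mat; the hand-in returned no verdict.

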